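# Swap the two mugs between coaster and mug stand

### The arm

A 6-joint arm with a two-finger parallel gripper is mounted at the origin on the work surface; the furniture and walls round the work are solid. World frame = base frame: x ahead of the robot, y to its left, z up, the work surface at z = 0. Lengths are in m, angles in rad, forces in N, time in s.
With the tool pointing down it reaches from about 0.35 to 0.975 m from the base axis. Payload 4.9 kg.
Tool frame: the origin (TCP) lies on the centre line of the jaws, within the pads' length; the fingertips stand 17 mm ahead of it and the grasp point (between the pads) lies 2 mm behind it (ctrl.tcp_to_tips is the x of the fingertips in the tool frame, in m); x points along the fingers, z is the direction in which the jaws open and shut, and the axes are right-handed (so a half turn about x gives the same grasp; the last joint's range is limited). The gripper opens to 85 mm and grips with 20 to 120 N. Pads are 22 mm wide; open, the fingers measure 114 mm over their backs; the gripper's body (76 mm by 85 mm) begins 54 mm behind the grasp point. The pads swing forward as they close: fully open they stand 13 mm farther back than shut.
Start: joints at [0.99, 0.053, 1.613, -0, 1.476, -0.119], TCP at [0.278, 0.56, 0.248] pointing down, gripper open.
Joint ranges: [-3.01, 3.01], [-1.01, 2.22], [0.06, 2.58], [-1.02, 4.17], [0.09, 2.62], [-3.14, 3.14]. Speed limits (rad/s): [2.57, 2.57, 3.14, 3.14, 3.14, 3.14].

### API

Orientations are given as a rotation vector (axis times angle).
In Python, from station import ctrl, cams, finder gives the robot as it stands.
- The arm moves only by the tool step_arm, never from a script. Its argument "moves" is a list of rows, each a list of 3 entries, a list of its own where there are three numbers: the shift along the tool's x, y, z in cm, then the turn, a rotation vector about the tool's x, y, z in degrees, then the opening, from 0 (shut) to 1 (fully open). A call has exactly 10 rows; each row is the pose to reach, as a shift and turn from the pose measured when the call began, along the tool's axes at that moment; what a row does not reach only later rows make up. A row lasts 1/12 s, in which the tool goes at most 41.7 mm and 7.16 degrees, less where a joint would pass 70% of its speed; a pose out of reach is approached as far as the arm can. A call with a gripper value outside its range is refused whole. The fingers move at their own pace and stop on an object; "grip_force" is the grip in N (left out, the last holds). Time passes only in rows, so rows that repeat a pose let the fingers close, or fill a call up. It gives the time, the measured TCP pose, the force and the opening at its end, in the units of the state.
- ctrl.get_obs(): the state, without advancing time (a new reading comes with each control period).
- cams.get_image(name): name is "scene" or "top" or "wrist"; returns a dict with "pixels" (400x640x3 uint8, blue, green, red), "fx", "fy", "cx", "cy" (pixels), "dist_coeffs" ([k1, k2, p1, p2, k3] as OpenCV has them; the pictures are not rectified), "position" and "attitude" of the camera in the world. Camera axes: x right, y up, looking along -z (the intrinsics and any distortion apply to the point x, -y, -z); pixel columns grow to the right and rows downward; lengths in m; the calibration is good to about 2 mm. A picture is of the moment at which its call begins. There is no depth.
- ctrl.finish_job(): hands the job in, once; it reports no verdict.
Trained networks look in the newest picture that a camera, given by its name, has taken for a name from the list of things; names that differ only in an ending like _2 or _b are one class to them, and where a whole thing is asked for, a point or a joint stands for the part that bears it (a point fixed in the world has none). Each returns a list of dicts, best first, with "conf" (0 to 1); they miss things now and then, are a little off and sometimes report something else, mostly with a low value. They report only what shows in the picture. A call takes as long as a camera call.
- finder.find_in(camera, name): "at" ([column, row] in pixels, amid what is visible of it).
- finder.regions_of(camera, name): "region" (400x640 bool, what is visible of it) and "at" ([column, row] in pixels, amid what is visible of it).
- finder.tip_of(camera, name): "at" ([column, row] in pixels: a listed point, or the origin of a listed thing).
The state is a dict: "t": time; "q": joint angles; "dq": joint speeds; "effort": joint torques, N m; "tool_pos": TCP position; "tool_rot": TCP orientation; "contact_force": force on the tool from outside, world axes, zero at the start; "wrist_torque": the same for the moment, N m; "opening": finger opening in m.
Only numpy, scipy, OpenCV 4.12 (cv2) and the standard library are available. Lean on these libraries where they do the work, as an engineer would, in place of code of your own. Each camera call takes 0.05 s, during which the arm holds its last target. There are 200 camera calls.

### The job

I want my coffee in the tall mug: take it off the mug stand and stand it upright and gently on the cork coaster, wholly on it, and hang the short mug that is there now by its handle on an arm of the stand. Leave the drink can and the pen cup where they are.

Things in the scene. Friction and masses are not known exactly. Their poses are not given: they have to be found in the camera images.
- short_mug: Short white straight-sided mug, 64 mm across, 82 mm tall, wall 4 mm, 0.22 kg, standing on the coaster. Origin: centre of its underside, z up through the mouth. D handle towards its +x: round bar 9 mm thick in the x-z plane, outer edge 67.5 mm from the mug's axis, from z = 8 to 75 mm. The hole runs along y.
- short_hole (a point): Centre of the short mug's handle hole, (45, 0, 41.5) mm in the mug's frame. The hole is 26 mm in x (from the mug's side at 32 to the bar at 58.5 mm) by 48 mm in z, corners rounded.
- tall_mug: Tall white straight-sided mug, 64 mm across, 112 mm tall, wall 4 mm, 0.28 kg. At the start it hangs by its handle on the stand's left arm, its handle uppermost and its top leaning about 47 degrees to the -x side of the stand. Frame as for the short mug; D handle towards +x, bar 9 mm, outer edge 67.5 mm from the axis, z = 22 to 104 mm.
- tall_hole (a point): Centre of the tall mug's handle hole, (45, 0, 63) mm in that mug's frame. The hole is 26 mm in x (32 to 58.5 mm) by 63 mm in z and runs along the mug's y.
- stand: Mug stand, fixed to the desk: round wooden foot 150 mm across and 18 mm high, upright wooden post 18 mm thick with a ball on top, 343 mm tall; a collar 25 mm thick at z = 172 to 202 mm carries two bent steel arms, to +y (left) and -y (right) of its frame. Origin: centre of its underside, z up.
- left_arm: Steel arm of the stand on its +y side, a rod 9 mm thick. Origin on the post's axis 187 mm above the desk; its x runs along the arm outwards and rises 12 degrees. Straight to x = 112 mm, then turned up to a 14 mm ball at x = 125, z = 13 mm. The tall mug hangs here at x of about 80 mm.
- right_arm: The same arm on the stand's -y side (frame likewise: x outwards along the rod, rising 12 degrees). Free at the start.
- coaster: Round flat cork coaster, 108 mm across, 6 mm thick, fixed to the desk; the short mug stands on it at the start. Origin: centre of its underside. The room's wall stands behind it on the right, from about (0.38, -0.48) to (0.60, -0.35) m in the plan.
- drink_can: Bystander: upright drink can, 66 mm across, 115 mm tall, beyond the coaster. Origin at its foot.
- pen_cup: Bystander: grey cup with pens, 82 mm across, 158 mm tall with the pens, beyond the stand. Origin at its foot.
- scanner_on_stand: Bystander, fixed: black hand scanner on a stand between coaster and mug stand, always in the same place. It fills about x 0.33 to 0.54, y -0.155 to 0.04 (base plate 12 mm high), up to z = 0.29; its head is over x 0.36 to 0.51, y -0.13 to 0.01 and its tail, z 0.13 to 0.215, reaches x 0.54, y -0.155.

How it is judged:
By the outcome, as a careful person would: the job done as asked, in the order asked, and still so for the second after the job is handed in, with the robot touching nothing.
It also fails if it takes over 72 s, if anything falls off the work surface, if the arm or the gripper's body presses on something with over 40 N, if the wrist force passes 120 N, or if a joint passes its speed limit or range.

## Working session

There is one attempt and no reset: what is moved stays moved. The work goes in short steps, Python scripts to look and compute and a tool call to move; the robot and the scene stay as the last step left them, time stands still between calls to the robot, and variables do not carry over. Pictures are saved under pics/ and viewed, on a budget of 10 in all, crops included, one or two more only if the job needs it, and the job is handed in when it is done.

Besides the shell and the picture viewer there is one more tool, called after ">>>" as name(argument=value, ...) on one line, values as JSON. step_arm: Moves the arm, as the interface text tells. Its arguments: {"type":"object","properties":{"moves":{"type":"array"},"grip_force":{"type":"number"}},"required":["moves"]}

```bash
ls; mkdir -p pics
cat > h.py <<'E'
import numpy as np, cv2
from scipy.spatial.transform import Rotation as R
from station import ctrl, cams, finder
def att(c):
    a=np.array(c["attitude"],float)
    return a if a.shape==(3,3) else (R.from_rotvec(a).as_matrix() if a.size==3 else R.from_quat(a).as_matrix())
def K(c): return np.array([[c["fx"],0,c["cx"]],[0,c["fy"],c["cy"]],[0,0,1.]])
def ray(c,uv):
    p=cv2.undistortPoints(np.array([[uv]],float),K(c),np.array(c["dist_coeffs"],float))[0,0]
    d=att(c)@np.array([p[0],-p[1],-1.]); return np.array(c["position"],float),d/np.linalg.norm(d)
def onz(c,uv,z):
    o,d=ray(c,uv); return o+d*(z-o[2])/d[2]
def tri(rs):
    A=sum(np.eye(3)-np.outer(d,d) for o,d in rs); b=sum((np.eye(3)-np.outer(d,d))@o for o,d in rs)
    return np.linalg.solve(A,b)
def proj(c,P):
    q=(np.atleast_2d(P)-np.array(c["position"]))@att(c); q=q*[1,-1,-1]
    return cv2.projectPoints(q.reshape(-1,1,3),np.zeros(3),np.zeros(3),K(c),np.array(c["dist_coeffs"],float))[0][:,0]
E
python3 - <<'E'
from h import *
o=ctrl.get_obs(); print({k:np.round(v,3) for k,v in o.items()}); print(ctrl.tcp_to_tips)
C={}
for n in("scene","top","wrist"):
    c=cams.get_image(n); C[n]=c; print(n,np.round(c["position"],3),np.round(c["attitude"],3),c["fx"],c["dist_coeffs"])
cv2.imwrite("pics/a.png",C["scene"]["pixels"]); cv2.imwrite("pics/b.png",C["top"]["pixels"])
for t in["short_mug","short_hole","tall_mug","tall_hole","stand","left_arm","right_arm","coaster","drink_can","pen_cup"]:
    rs=[]
    for n in("scene","top"):
        f=finder.tip_of(n,t)[:2]
        for x in f: print(t,n,np.round(x["at"],1),round(x["conf"],2))
        if f: rs.append(ray(C[n],f[0]["at"]))
    if len(rs)==2: 
        P=tri(rs); print("   ->",np.round(P,4), [round(float(np.linalg.norm(np.cross(P-o,d))),4) for o,d in rs])
E
```

```text
pics
{'t': np.float64(0.0), 'q': array([ 0.99 ,  0.053,  1.614, -0.   ,  1.476, -0.119]), 'dq': array([ 0.001,  0.001, -0.001, -0.   ,  0.001,  0.001]), 'effort': array([ 1.0000e-03, -3.9369e+01, -3.7017e+01, -0.0000e+00,  7.0000e-03,
        0.0000e+00]), 'tool_pos': array([0.278, 0.559, 0.247]), 'tool_rot': array([-0.864,  1.395,  0.862]), 'contact_force': array([ 0.027, -0.443,  0.726]), 'wrist_torque': array([ 0.004, -0.014,  0.026]), 'opening': np.float64(0.085)}
0.017
scene [-0.008 -0.466  1.055] [ 0.641 -0.271 -0.718] 379.5811926050054 [-0.09220031  0.          0.          0.          0.        ]
top [0.452 0.047 1.331] [ 0.062 -0.026 -1.577] 366.1414279337836 [-0.02029675  0.          0.          0.          0.        ]
wrist [0.21  0.593 0.374] [-0.272 -0.167  1.101] 331.8746813890415 [-0.03553596  0.          0.          0.          0.        ]
short_mug scene [388.  314.3] 0.78
short_mug top [419.4 219.2] 0.82
   -> [ 0.4492 -0.2963  0.0183] [0.0061, 0.0061]
short_hole scene [390.8 296.9] 0.79
short_hole top [417.5 207.2] 0.84
   -> [ 0.4865 -0.2771  0.0503] [0.0008, 0.000
[... 267 characters left out ...]
[254.4 196.9] 0.91
   -> [ 0.5277  0.3063 -0.0083] [0.0041, 0.0041]
left_arm scene [270.6 152.9] 0.5
left_arm top [242.8 196.2] 0.47
   -> [0.5226 0.3024 0.1866] [0.0009, 0.0009]
right_arm scene [269.6 153. ] 0.56
right_arm top [242.1 195.5] 0.65
right_arm top [234.2 160.5] 0.2
   -> [0.5237 0.3068 0.1823] [0.0008, 0.0008]
coaster scene [381.8 318.5] 0.92
coaster top [417.1 222.3] 0.62
   -> [ 0.4364 -0.2909 -0.001 ] [0.0037, 0.0037]
drink_can scene [405.5 276.4] 0.88
drink_can top [406.7 176.7] 0.67
   -> [ 0.5995 -0.2537 -0.0013] [0.0004, 0.0004]
pen_cup scene [294.6 162.5] 0.81
pen_cup scene [387.6 294.7] 0.45
pen_cup top [234.2 161.7] 0.72
   -> [ 0.6691  0.3716 -0.0053] [0.0102, 0.0102]
```

View pics/a.png

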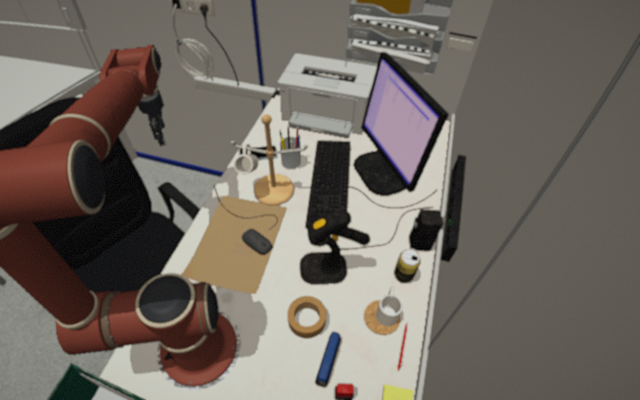

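View pics/b.png

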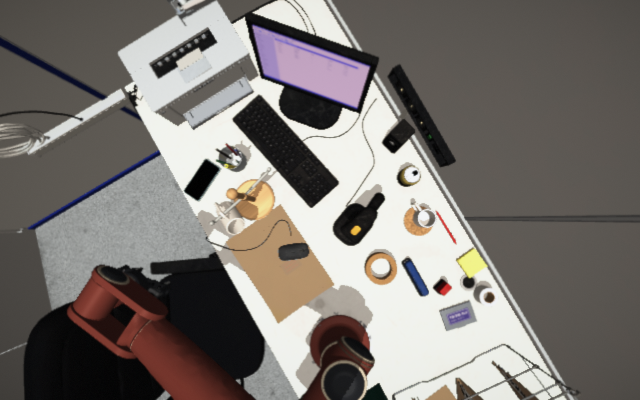

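```bash
cat >> h.py <<'E'
def cur():
    o=ctrl.get_obs(); return np.array(o["tool_pos"]),R.from_rotvec(o["tool_rot"])
def frame(x,z):
    x=np.array(x,float);x/=np.linalg.norm(x);z=np.array(z,float);z-=x*(x@z);z/=np.linalg.norm(z)
    return R.from_matrix(np.c_[x,np.cross(z,x),z])
def yawv(d,el=0): d,el=np.radians([d,el]); return np.array([np.cos(d)*np.cos(el),np.sin(d)*np.cos(el),np.sin(el)])
def plan(path,start=None,chunk=10):
    """path: list of (pos,Rot,n,open). prints calls of 10 rows relative to start of each call"""
    p,r=start or cur(); seq=[]
    for P,Q,n,g in path:
        P=np.array(P,float); d=(r.inv()*Q).as_rotvec()
        m=int(np.ceil(max(np.linalg.norm(P-p)/.0405,np.degrees(np.linalg.norm(d))/7,1)))
        n=max(n,m)
        for i in range(1,n+1): seq.append((p+(P-p)*i/n,r*R.from_rotvec(d*i/n),g))
        p,r=P,Q
    while len(seq)%10: seq.append(seq[-1])
    p,r=start or cur()
    for k in range(0,len(seq),10):
        out=[]
        for P,Q,g in seq[k:k+10]:
            s=r.inv().apply(P-p)*100; t=np.degrees((r.inv()*Q).as_rotvec())
            out.append("[[%s],[%s],%g]"%(",".join("%g"%(round(v,1)+0.) for v in s),",".join("%g"%(round(v,1)+0.) for v in t),g))
        print("["+",\n".join(out)+"]\n"); p,r=seq[k+9][0],seq[k+9][1]
E
python3 - <<'E'
from h import *
p,r=cur(); print(np.round(r.as_matrix(),2))
c=cams.get_image("wrist"); print(r.inv().apply(np.array(c["position"])-p), r.inv().apply(-att(c)[:,2]))
z=r.as_matrix()[:,2]; print("z yaw",np.degrees(np.arctan2(z[1],z[0])))
for zy in (115,-65):
  Q=frame([0,0,-1],yawv(zy)); print("turn",np.degrees((r.inv()*Q).as_rotvec()))
Q=frame([0,0,-1],yawv(115))
plan([([.40,.30,.47],r,8,1),([.42,.05,.47],Q,8,1),([.44,-.28,.32],Q,9,1)])
E
```

```text
[[-0.   -0.9   0.45]
 [ 0.    0.45  0.9 ]
 [-1.    0.    0.  ]]
[-1.26634772e-01  7.62485963e-02 -3.84384128e-05] [ 9.54327512e-01 -2.98761929e-01  5.57109444e-04]
z yaw 63.53875760893028
turn [-5.14612424e+01  8.27383743e-04 -4.51367961e-04]
turn [ 1.28538758e+02 -5.43331424e-04 -9.95958122e-04]
[[[-2.5,-2.5,-2],[0,0,0],1],
[[-4.9,-5,-4],[0,0,0],1],
[[-7.4,-7.5,-5.9],[0,0,0],1],
[[-9.9,-10,-7.9],[0,0,0],1],
[[-12.3,-12.5,-9.9],[0,0,0],1],
[[-14.8,-15,-11.9],[0,0,0],1],
[[-17.2,-17.5,-13.9],[0,0,0],1],
[[-19.7,-20,-15.8],[0,0,0],1],
[[-22.2,-22.4,-17.8],[0,0,0],1],
[[-22.2,-24.1,-20.5],[-6.4,0,0],1]]

[[[0,-1.3,-2.9],[-6.4,0,0],1],
[[0,-2.6,-5.7],[-12.9,0,0],1],
[[0,-3.9,-8.6],[-19.3,0,0],1],
[[0,-5.2,-11.4],[-25.7,0,0],1],
[[0,-6.5,-14.3],[-32.2,0,0],1],
[[0,-7.8,-17.1],[-38.6,0,0],1],
[[0,-9.1,-20],[-45,0,0],1],
[[1.7,-10.6,-23.3],[-45,0,0],1],
[[3.3,-12.1,-26.7],[-45,0,0],1],
[[5,-13.5,-30.1],[-45,0,0],1]]

[[[1.7,1.3,-3.4],[0,0,0],1],
[[3.3,2.7,-6.8],[0,0,0],1],
[[5,4,-10.3],[0,0,0],1],
[[6.7,5.4,-13.7],[0,0,0],1],
[[8.3,6.7,-17.1],[0,0,0],1],
[[10,8.1,-20.5],[0,0,0],1],
[[10,8.1,-20.5],[0,0,0],1],
[[10,8.1,-20.5],[0,0,0],1],
[[10,8.1,-20.5],[0,0,0],1],
[[10,8.1,-20.5],[0,0,0],1]]
```

Run:
```python
from h import *
Q=frame([0,0,-1],yawv(-62)); p,r=cur(); Qm=r*R.from_rotvec(np.radians([60,0,0]))
plan([([.38,.33,.45],Qm,9,1),([.43,.02,.47],Q,10,1),([.43,-.29,.32],Q,9,1)])
```

```text
[[[-2.2,-2.1,-1.8],[6.7,0,0],1],
[[-4.5,-4.3,-3.6],[13.3,0,0],1],
[[-6.7,-6.4,-5.3],[20,0,0],1],
[[-9,-8.6,-7.1],[26.7,0,0],1],
[[-11.2,-10.7,-8.9],[33.3,0,0],1],
[[-13.4,-12.9,-10.7],[40,0,0],1],
[[-15.7,-15,-12.5],[46.7,0,0],1],
[[-17.9,-17.2,-14.2],[53.3,0,0],1],
[[-20.2,-19.3,-16],[60,0,0],1],
[[-20.4,-21.1,-18.6],[66.6,0,0],1]]

[[[-0.2,-3.1,0.7],[6.6,0,0],1],
[[-0.4,-6.1,1.3],[13.1,0,0],1],
[[-0.6,-9.2,2],[19.7,0,0],1],
[[-0.8,-12.3,2.6],[26.2,0,0],1],
[[-1,-15.3,3.3],[32.8,0,0],1],
[[-1.2,-18.4,4],[39.3,0,0],1],
[[-1.4,-21.5,4.6],[45.9,0,0],1],
[[-1.6,-24.6,5.3],[52.4,0,0],1],
[[-1.8,-27.6,6],[59,0,0],1],
[[-0.1,-31.1,6.1],[59,0,0],1]]

[[[1.7,-1.6,3],[0,0,0],1],
[[3.3,-3.2,6.1],[0,0,0],1],
[[5,-4.9,9.1],[0,0,0],1],
[[6.7,-6.5,12.2],[0,0,0],1],
[[8.3,-8.1,15.2],[0,0,0],1],
[[10,-9.7,18.2],[0,0,0],1],
[[11.7,-11.3,21.3],[0,0,0],1],
[[13.3,-12.9,24.3],[0,0,0],1],
[[13.3,-12.9,24.3],[0,0,0],1],
[[13.3,-12.9,24.3],[0,0,0],1]]
```

>>> step_arm(moves=[[[-2.2,-2.1,-1.8],[6.7,0,0],1],[[-4.5,-4.3,-3.6],[13.3,0,0],1],[[-6.7,-6.4,-5.3],[20,0,0],1],[[-9,-8.6,-7.1],[26.7,0,0],1],[[-11.2,-10.7,-8.9],[33.3,0,0],1],[[-13.4,-12.9,-10.7],[40,0,0],1],[[-15.7,-15,-12.5],[46.7,0,0],1],[[-17.9,-17.2,-14.2],[53.3,0,0],1],[[-20.2,-19.3,-16],[60,0,0],1],[[-20.4,-21.1,-18.6],[66.6,0,0],1]])

```text
t: 2.03
tool_pos: [0.3858, 0.2983, 0.4575]
tool_rot: [0.049, 1.564, -0.043]
contact_force: [0.8, -0.4, 1.4]
opening: 0.0854
```

>>> step_arm(moves=[[[-0.2,-3.1,0.7],[6.6,0,0],1],[[-0.4,-6.1,1.3],[13.1,0,0],1],[[-0.6,-9.2,2],[19.7,0,0],1],[[-0.8,-12.3,2.6],[26.2,0,0],1],[[-1,-15.3,3.3],[32.8,0,0],1],[[-1.2,-18.4,4],[39.3,0,0],1],[[-1.4,-21.5,4.6],[45.9,0,0],1],[[-1.6,-24.6,5.3],[52.4,0,0],1],[[-1.8,-27.6,6],[59,0,0],1],[[-1,-31.1,6.1],[59,0,0],1]])

```text
t: 2.87
tool_pos: [0.4288, -0.0171, 0.4685]
tool_rot: [0.855, 1.391, -0.842]
contact_force: [0.2, -0.1, 0.3]
opening: 0.0856
```

>>> step_arm(moves=[[[1.7,-1.6,3],[0,0,0],1],[[3.3,-3.2,6.1],[0,0,0],1],[[5,-4.9,9.1],[0,0,0],1],[[6.7,-6.5,12.2],[0,0,0],1],[[8.3,-8.1,15.2],[0,0,0],1],[[10,-9.7,18.2],[0,0,0],1],[[11.7,-11.3,21.3],[0,0,0],1],[[13.3,-12.9,24.3],[0,0,0],1],[[13.3,-12.9,24.3],[0,0,0],1],[[13.3,-12.9,24.3],[0,0,0],1]])

```text
t: 3.7
tool_pos: [0.427, -0.2927, 0.3327]
tool_rot: [0.859, 1.394, -0.844]
contact_force: [0.4, 0.1, 0.9]
opening: 0.0852
```

```bash
cat >> h.py <<'E'
def look(name,things,fn=None):
    c=cams.get_image(name); res={}
    for t in things:
        f=finder.tip_of(name,t)
        if f: res[t]=(np.round(f[0]["at"],1),round(f[0]["conf"],2))
        print(t,res.get(t))
    if fn: cv2.imwrite(fn,c["pixels"])
    return c,res
E
python3 - <<'E'
from h import *
o=ctrl.get_obs(); print(o["t"],o["tool_pos"],np.round(o["q"],2))
c,r=look("wrist",["short_mug","short_hole","coaster"],"pics/c.png")
print({k:np.round(onz(c,v[0],z),4) for (k,v),z in zip(r.items(),[.006,.0475,0])}, c["position"])
# rim by region
for x in finder.regions_of("wrist","short_mug")[:1]:
    m=x["region"].astype(np.uint8); ys,xs=np.nonzero(m); print(xs.min(),xs.max(),ys.min(),ys.max(),m.sum(),x["conf"])
E
```

```text
3.7 [ 0.4269666  -0.29270262  0.33273216] [-0.75 -0.24  1.75  0.01  1.63  0.35]
short_mug (array([337.4, 148.1]), 0.86)
short_hole (array([333.2, 116.6]), 0.91)
coaster None
{'short_mug': array([ 0.448 , -0.2994,  0.006 ]), 'short_hole': array([ 0.4834, -0.2734,  0.0475])} [ 0.4940802  -0.25852438  0.46012025]
310 365 94 182 2937 0.7
```

View pics/c.png

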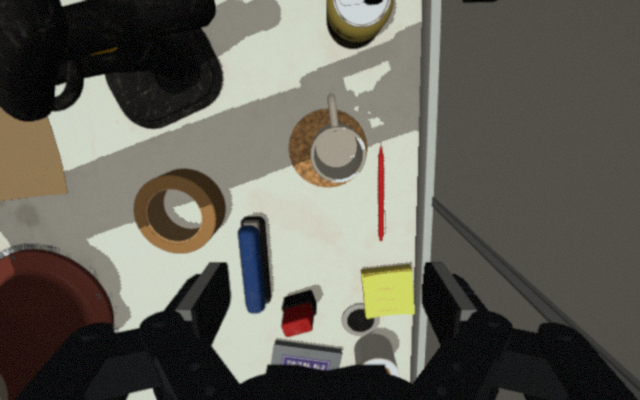

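Run:
```python
from h import *
c=cams.get_image("wrist")
a=onz(c,(338.5,155),.088); b=onz(c,(337.4,148.1),.006); h=onz(c,(333.2,116.6),.0475); k=onz(c,(328.5,148),.006)
print("rim",a,"base",b,"hole",h,"coaster",k)
for m in(a,b): d=h-m; print(np.degrees(np.arctan2(d[1],d[0])),np.hypot(*d[:2]))
m=c["pixels"].copy()
ce=(a[:2]+b[:2])/2
print(ce); d=h[:2]-ce; y=np.degrees(np.arctan2(d[1],d[0])); print(y)
rx=Q=R.from_euler("z",y,degrees=True).as_matrix()
t=np.linspace(0,2*np.pi,40)
P=[np.r_[ce,.006]+rx@np.array([.032*np.cos(s),.032*np.sin(s),z]) for s in t for z in(0,.082)]+[np.r_[ce,.006]+rx@np.array([x,0,z]) for x,z in((.0675,.015),(.0675,.07),(.05,.075),(.04,.075))]+[np.r_[k[:2],.006]+.054*np.array([np.cos(s),np.sin(s),0]) for s in t]
for q in proj(c,P).astype(int): cv2.circle(m,tuple(map(int,q)),0,(0,0,255),-1)
cv2.imwrite("pics/d.png",cv2.resize(m[80:210,260:420],None,fx=4,fy=4,interpolation=cv2.INTER_NEAREST))
```

```text
rim [ 0.45212936 -0.29643851  0.088     ] base [ 0.45051233 -0.29943375  0.006     ] hole [ 0.48588336 -0.27290972  0.0475    ] coaster [ 0.44497237 -0.28853286  0.006     ]
34.87906876035779 0.04114530566227927
36.86549892040368 0.04421124183955551
[ 0.45132084 -0.29793613]
35.90796286907313
```

View pics/d.png

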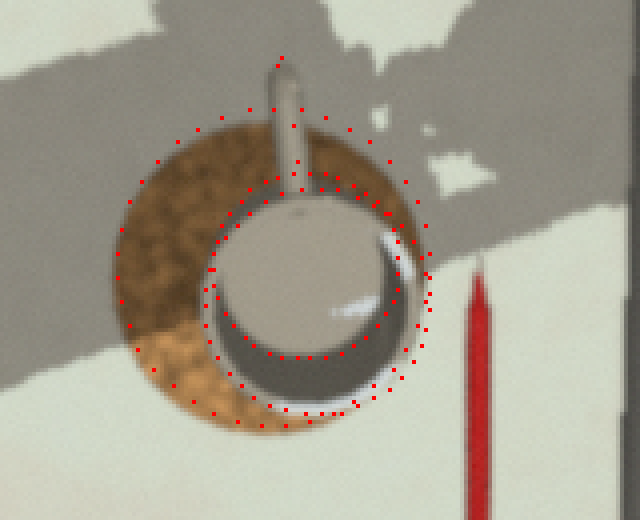

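Run:
```python
from h import *
Q=frame([0,0,-1],yawv(-54)); print(cur()[0])
plan([([.4505,-.297,.16],Q,5,1),([.4505,-.297,.056],Q,5,1)])
```

```text
[ 0.42827991 -0.29101537  0.33601031]
[[[3.5,0.3,0.3],[-1.7,0.1,-0.1],1],
[[7.1,0.6,0.6],[-3.4,0.1,-0.3],1],
[[10.6,0.9,0.9],[-5.1,0.2,-0.4],1],
[[14.1,1.2,1.2],[-6.8,0.2,-0.5],1],
[[17.6,1.5,1.5],[-8.5,0.3,-0.7],1],
[[19.7,1.5,1.5],[-8.5,0.3,-0.7],1],
[[21.8,1.4,1.5],[-8.5,0.3,-0.7],1],
[[23.9,1.4,1.5],[-8.5,0.3,-0.7],1],
[[25.9,1.4,1.4],[-8.5,0.3,-0.7],1],
[[28,1.4,1.4],[-8.5,0.3,-0.7],1]]
```

>>> step_arm(moves=[[[4.0,0.3,0.3],[-1.7,0.1,-0.1],1],[[8,0.6,0.6],[-3.4,0.1,-0.3],1],[[12,1.2,1.2],[-6,0.2,-0.4],1],[[15,1.5,1.5],[-8.5,0.3,-0.7],1],[[18,1.5,1.5],[-8.5,0.3,-0.7],1],[[21,1.5,1.5],[-8.5,0.3,-0.7],1],[[24,1.4,1.5],[-8.5,0.3,-0.7],1],[[27,1.4,1.5],[-8.5,0.3,-0.7],1],[[28,1.4,1.4],[-8.5,0.3,-0.7],1],[[28,1.4,1.4],[-8.5,0.3,-0.7],1]])

```text
t: 4.83
tool_pos: [0.4491, -0.2943, 0.0535]
tool_rot: [0.735, 1.45, -0.734]
contact_force: [-0.8, 0.3, -0.2]
opening: 0.0853
```

>>> step_arm(moves=[[[0,0,0],[0,0,0],0.6],[[0,0,0],[0,0,0],0.5],[[0,0,0],[0,0,0],0.5],[[0,0,0],[0,0,0],0.5],[[0,0,0],[0,0,0],0.5],[[0,0,0],[0,0,0],0.5],[[0,0,0],[0,0,0],0.5],[[0,0,0],[0,0,0],0.5],[[0,0,0],[0,0,0],0.5],[[0,0,0],[0,0,0],0.5]], grip_force=40)

```text
t: 5.67
tool_pos: [0.4505, -0.2954, 0.0558]
tool_rot: [0.735, 1.446, -0.734]
contact_force: [-0.2, 0.6, 6.7]
opening: 0.0619
```

Run:
```python
from h import *
o=ctrl.get_obs(); print(o["t"],o["tool_pos"],np.round(o["q"],2),o["contact_force"],o["opening"])
for n in("scene","top"):
    c=cams.get_image(n); np.save(n+"0.npy",c,allow_pickle=True)
    if n=="scene": cv2.imwrite("pics/e.png",np.vstack([cv2.resize(c["pixels"][90:220,200:360],(480,390),interpolation=2),np.zeros((1,480,3),np.uint8)]))
    if n=="top": t=cv2.resize(c["pixels"][130:260,170:330],(480,390),interpolation=2)
im=cv2.imread("pics/e.png"); cv2.imwrite("pics/e.png",cv2.resize(np.hstack([im[:390],t]),(800,325)))
```

```text
5.6667 [ 0.45050327 -0.29535137  0.05581543] [-0.72  0.05  1.96 -0.    1.14  0.22] [-0.18237603  0.62129056  6.66228619] 0.06189404993154254
```

View pics/e.png

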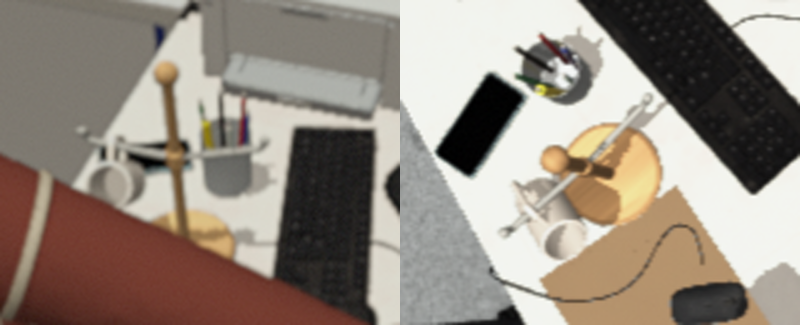

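Run:
```python
from h import *
S=np.load("scene0.npy",allow_pickle=True).item();T=np.load("top0.npy",allow_pickle=True).item()
# refine ball px in enlarged crops manually estimated
L=tri([ray(S,(232.8,142.8)),ray(T,(211.2,223.2))]);Rr=tri([ray(S,(305.6,148)),ray(T,(268,169.2))]);B=tri([ray(S,(200+167/400*160,90+72/325*130)),ray(T,(170+153/400*160,130+160/325*130))])
print("L",L,"R",Rr,"ball",B)
mid=(L+Rr)/2; d=(L-Rr)/2; print("mid",mid,np.linalg.norm(d[:2]),"arm yaw",np.degrees(np.arctan2(d[1],d[0])))
```

```text
L [0.4388293  0.39046017 0.22364539] R [0.6032908  0.21839806 0.21548904] ball [0.52062965 0.30244345 0.32879877]
mid [0.52106005 0.30442912 0.21956722] 0.11900940550300926 arm yaw 133.70615780782268
```

```bash
cat >> h.py <<'E'
AX=np.array([.5211,.3044]); PSI=43.7
def st(s,e,z,psi=None):   # point: s outward along right arm, e along stand x
    ps=np.radians(PSI if psi is None else psi); xs=np.array([np.cos(ps),np.sin(ps)]); ys=np.array([-xs[1],xs[0]])
    return np.r_[AX-ys*s+xs*e,z]
ZG=.0498  # TCP height in short mug frame
def toolpose(hole,lean,zg=ZG,h=(.045,0,.0415),dx=0.0,psi=None):
    """tool pose putting mug hole point h at world 'hole', mug upright leaned by lean deg to -x_s"""
    ps=PSI if psi is None else psi
    mz=-yawv(ps)*np.sin(np.radians(lean))+np.array([0,0,1])*np.cos(np.radians(lean))
    my=yawv(ps+90); mx=np.cross(my,mz); Q=frame(-mz,-my)
    o=np.array(hole)-mx*h[0]-mz*h[2]
    return o+mz*zg+mx*dx,Q
E
python3 - <<'E'
from h import *
p,r=cur(); P,Q=toolpose(st(.185,0,.22),0); print(P)
plan([([.4505,-.295,.40],r,9,.5),([P[0],P[1],.39],Q,11,.5),(P,Q,5,.5)])
E
```

```text
[0.61637972 0.13956137 0.2283    ]
[[[-3.8,0,0],[0,0,0],0.5],
[[-7.6,0,0],[0,0,0],0.5],
[[-11.5,0,0],[0,0,0],0.5],
[[-15.3,0,-0.1],[0,0,0],0.5],
[[-19.1,0,-0.1],[0,0,0],0.5],
[[-22.9,0,-0.1],[0,0,0],0.5],
[[-26.8,0,-0.1],[0,0,0],0.5],
[[-30.6,0,-0.1],[0,0,0],0.5],
[[-34.4,0,-0.1],[0,0,0],0.5],
[[-34.3,3.2,-2.2],[-0.6,0,0],0.5]]

[[[0.1,3.3,-2.1],[-0.6,0,0],0.5],
[[0.2,6.5,-4.2],[-1.3,0,0],0.5],
[[0.3,9.8,-6.2],[-1.9,0,0],0.5],
[[0.3,13.1,-8.3],[-2.5,-0.1,0],0.5],
[[0.4,16.4,-10.4],[-3.2,-0.1,0],0.5],
[[0.5,19.6,-12.5],[-3.8,-0.1,0],0.5],
[[0.6,22.9,-14.5],[-4.4,-0.1,0],0.5],
[[0.7,26.2,-16.6],[-5.1,-0.1,0],0.5],
[[0.8,29.5,-18.7],[-5.7,-0.1,0],0.5],
[[0.9,32.7,-20.8],[-6.3,-0.1,0],0.5]]

[[[0.1,3.5,-1.7],[-0.6,0,0],0.5],
[[3.3,3.5,-1.7],[-0.6,0,0],0.5],
[[6.6,3.5,-1.7],[-0.6,0,0],0.5],
[[9.8,3.5,-1.7],[-0.6,0,0],0.5],
[[13,3.5,-1.7],[-0.6,0,0],0.5],
[[16.3,3.5,-1.7],[-0.6,0,0],0.5],
[[16.3,3.5,-1.7],[-0.6,0,0],0.5],
[[16.3,3.5,-1.7],[-0.6,0,0],0.5],
[[16.3,3.5,-1.7],[-0.6,0,0],0.5],
[[16.3,3.5,-1.7],[-0.6,0,0],0.5]]
```

>>> step_arm(moves=[[[-1.5,0,0],[0,0,0],0.5],[[-5,0,0],[0,0,0],0.5],[[-9,0,0],[0,0,0],0.5],[[-13,0,0],[0,0,0],0.5],[[-17,0,0],[0,0,0],0.5],[[-21,0,0],[0,0,0],0.5],[[-25,0,0],[0,0,0],0.5],[[-29,0,0],[0,0,0],0.5],[[-33,0,0],[0,0,0],0.5],[[-34.4,2,-1.5],[0,0,0],0.5]])

```text
t: 6.6
tool_pos: [0.4584, -0.2749, 0.4066]
tool_rot: [0.734, 1.436, -0.74]
contact_force: [-0.6, 0.0, -2.0]
opening: 0.0618
```

>>> step_arm(moves=[[[0.1,3.3,-2.1],[-0.6,0,0],0.5],[[0.2,6.5,-4.2],[-1.3,0,0],0.5],[[0.3,9.8,-6.2],[-1.9,0,0],0.5],[[0.3,13.1,-8.3],[-2.5,0,0],0.5],[[0.4,16.4,-10.4],[-3.2,0,0],0.5],[[0.5,19.6,-12.5],[-3.8,0,0],0.5],[[0.6,22.9,-14.5],[-4.4,0,0],0.5],[[0.7,26.2,-16.6],[-5.1,0,0],0.5],[[0.8,29.5,-18.7],[-5.7,0,0],0.5],[[0.9,32.7,-20.8],[-6.3,0,0],0.5]])

```text
t: 7.43
tool_pos: [0.6017, 0.087, 0.3949]
tool_rot: [0.648, 1.466, -0.655]
contact_force: [0.7, -0.2, -2.0]
opening: 0.062
```

Run:
```python
from h import *
o=ctrl.get_obs(); print(o["t"],np.round(o["q"],2),o["contact_force"],o["opening"])
P,Q=toolpose(st(.185,0,.22),0); print(P,cur()[0])
plan([(P+[0,0,.1],Q,3,.5),(P,Q,4,.5)])
```

```text
7.4333 [ 0.02 -0.03  1.46 -0.01  1.71  0.86] [ 0.68177296 -0.22768473 -1.99121732] 0.06198590484159881
[0.61637972 0.13956137 0.2283    ] [0.60172057 0.08704763 0.39491419]
[[[2.2,1.5,-1],[-0.5,0.1,0],0.5],
[[4.4,3.1,-2],[-1,0.2,0.1],0.5],
[[6.6,4.6,-2.9],[-1.5,0.4,0.1],0.5],
[[9.1,4.6,-3],[-1.5,0.4,0.1],0.5],
[[11.6,4.6,-3],[-1.5,0.4,0.1],0.5],
[[14.1,4.6,-3],[-1.5,0.4,0.1],0.5],
[[16.6,4.7,-3],[-1.5,0.4,0.1],0.5],
[[16.6,4.7,-3],[-1.5,0.4,0.1],0.5],
[[16.6,4.7,-3],[-1.5,0.4,0.1],0.5],
[[16.6,4.7,-3],[-1.5,0.4,0.1],0.5]]
```

>>> step_arm(moves=[[[2.2,1.5,-1],[-0.5,0,0],0.5],[[4.4,3.1,-2],[-1,0.2,0],0.5],[[6.6,4.6,-3],[-1.5,0.4,0],0.5],[[9.1,4.6,-3],[-1.5,0.4,0],0.5],[[11.6,4.6,-3],[-1.5,0.4,0],0.5],[[14.1,4.6,-3],[-1.5,0.4,0],0.5],[[16.6,4.7,-3],[-1.5,0.4,0],0.5],[[16.6,4.7,-3],[-1.5,0.4,0],0.5],[[16.6,4.7,-3],[-1.5,0.4,0],0.5],[[16.6,4.7,-3],[-1.5,0.4,0],0.5]])

```text
t: 8.27
tool_pos: [0.6172, 0.1397, 0.2299]
tool_rot: [0.631, 1.478, -0.633]
contact_force: [0.8, 0.6, -3.0]
opening: 0.0621
```

Run:
```python
from h import *
o=ctrl.get_obs(); print(o["t"],o["tool_pos"],np.round(o["q"],2))
c,r=look("wrist",["short_hole","short_mug","right_arm"],"pics/f.png")
np.save("w1.npy",c,allow_pickle=True)
m=c["pixels"]
for s,z in ((.1196,.2257),(.1095,.2103),(.08,.204),(.05,.1976)):
    q=proj(c,st(s,0,z))[0]; print(s,q); cv2.circle(m,tuple(map(int,q)),3,(0,0,255),1)
cv2.imwrite("pics/f.png",m)
```

```text
8.2667 [0.61723545 0.13973296 0.22988458] [ 0.11  0.08  1.61 -0.    1.45  0.91]
short_hole (array([330.3, 181.5]), 0.92)
short_mug (array([326.9, 240. ]), 0.65)
right_arm None
0.1196 [163.9177486  182.16017703]
0.1095 [157.72119581 173.97728112]
0.08 [103.38908112 171.27071176]
0.05 [ 53.5607871  168.83298813]
```

View pics/f.png

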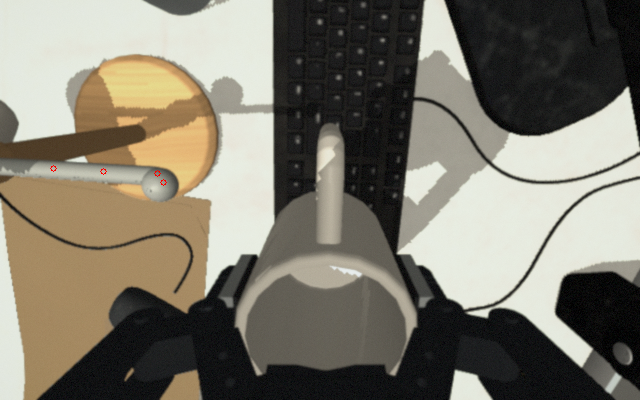

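Run:
```python
from h import *
c=np.load("w1.npy",allow_pickle=True).item(); p,r=cur()
def mp(x,y,z): return p+r.apply([ -(z-ZG),x,-y])
print("hole",proj(c,mp(.045,0,.0415)),"outer edge",proj(c,[mp(.0675,0,z) for z in(.03,.05,.065)]),"rim",proj(c,[mp(.032,0,.082),mp(0,.032,.082),mp(0,-.032,.082)]))
c1=cams.get_image("wrist"); print(r.inv().apply(np.array(c1["position"])-p))
# moves: enter along the arm
h0=[(.185,.220,0),(.10,.222,0),(.085,.207,0)]
path=[]
for s,z,l in h0:
    P,Q=toolpose(st(s,0,z),l); path.append((P,Q,5,.5)); print(P)
plan([path[0][:2]+(2,.5),path[1][:2]+(8,.5)])
```

```text
hole [[325.94154434 177.47507938]] outer edge [[326.03333445 119.7345067 ]
 [325.99686615 123.10140029]
 [325.96101315 126.4117878 ]] rim [[325.76411297 248.8385562 ]
 [231.42220107 334.22696446]
 [419.97537278 334.62250424]]
[-0.12661696  0.07650173  0.00023841]
[0.61637972 0.13956137 0.2283    ]
[0.55765472 0.20101358 0.2303    ]
[0.54729148 0.21185808 0.2153    ]
[[[0.1,-0.1,0],[0,0,0],0.5],
[[0.2,-0.1,-0.1],[0,0.1,0],0.5],
[[0.2,-0.1,-1.1],[0,0.1,0],0.5],
[[0.2,-0.1,-2.2],[0,0.1,0],0.5],
[[0.2,-0.1,-3.3],[0,0.1,0],0.5],
[[0.1,-0.1,-4.3],[0,0.1,0],0.5],
[[0.1,-0.1,-5.4],[0,0.1,0],0.5],
[[0.1,-0.1,-6.4],[0,0.1,0],0.5],
[[0.1,-0.1,-7.5],[0,0.1,0],0.5],
[[0,-0.1,-8.6],[0,0.1,0],0.5]]
```

>>> step_arm(moves=[[[0.1,0,0],[0,0,0],0.5],[[0.2,0,-0.7],[0,0,0],0.5],[[0.2,0,-1.7],[0,0,0],0.5],[[0.2,0,-2.7],[0,0,0],0.5],[[0.2,0,-3.7],[0,0,0],0.5],[[0.1,0,-4.7],[0,0,0],0.5],[[0.1,0,-5.7],[0,0,0],0.5],[[0.1,0,-6.7],[0,0,0],0.5],[[0.1,0,-7.6],[0,0,0],0.5],[[0,0,-8.6],[0,0,0],0.5]])

```text
t: 9.35
tool_pos: [0.5574, 0.2027, 0.2304]
tool_rot: [0.631, 1.476, -0.632]
contact_force: [-0.5, -0.5, -2.4]
opening: 0.062
```

Run:
```python
from h import *
o=ctrl.get_obs(); print(o["t"],o["tool_pos"],np.round(o["q"],2),o["contact_force"])
c=cams.get_image("wrist"); cv2.imwrite("pics/g.png",c["pixels"])
path=[]
for l in (0,15,30,45,58):
    P,Q=toolpose(st(.085,0,.206),l,dx=.0015); path.append((P,Q,5 if l==0 else 4,.5)); print(l,P)
plan(path)
```

```text
9.35 [0.55739946 0.20274309 0.23043596] [ 0.22 -0.01  1.71 -0.    1.44  1.03] [-0.53229552 -0.48011236 -2.40898734]
0 [0.54837593 0.21289441 0.2143    ]
15 [0.54789446 0.2124343  0.20275856]
30 [0.549589   0.21405364 0.19143801]
45 [0.55334407 0.21764206 0.18110984]
58 [0.55807072 0.22215894 0.17350824]
[[[0.3,0,-0.2],[0,0,0],0.5],
[[0.7,0,-0.5],[0,0,0],0.5],
[[1,0,-0.7],[0,0,0],0.5],
[[1.3,0,-1],[0,0,0],0.5],
[[1.6,0,-1.2],[0,0,0],0.5],
[[1.9,0,-1.2],[0,0,3.8],0.5],
[[2.2,0,-1.2],[0,0,7.5],0.5],
[[2.5,0,-1.2],[0,0,11.3],0.5],
[[2.8,0,-1.2],[0,0,15],0.5],
[[3.1,0,-1.2],[0,0,18.8],0.5]]

[[[0.3,0,0],[0,0,3.7],0.5],
[[0.6,-0.1,0],[0,0,7.5],0.5],
[[0.9,-0.1,0],[0,0,11.2],0.5],
[[1.1,-0.1,0],[0,0,15],0.5],
[[1.4,0,0],[0,0,18.8],0.5],
[[1.7,0,0],[0,0,22.5],0.5],
[[2,0.1,0],[0,0,26.3],0.5],
[[2.2,0.1,0],[0,0,29.5],0.5],
[[2.5,0.2,0],[0,0,32.8],0.5],
[[2.7,0.3,0],[0,0,36],0.5]]

[[[0.2,-0.1,0],[0,0,3.3],0.5],
[[0.2,-0.1,0],[0,0,3.3],0.5],
[[0.2,-0.1,0],[0,0,3.3],0.5],
[[0.2,-0.1,0],[0,0,3.3],0.5],
[[0.2,-0.1,0],[0,0,3.3],0.5],
[[0.2,-0.1,0],[0,0,3.3],0.5],
[[0.2,-0.1,0],[0,0,3.3],0.5],
[[0.2,-0.1,0],[0,0,3.3],0.5],
[[0.2,-0.1,0],[0,0,3.3],0.5],
[[0.2,-0.1,0],[0,0,3.3],0.5]]
```

View pics/g.png

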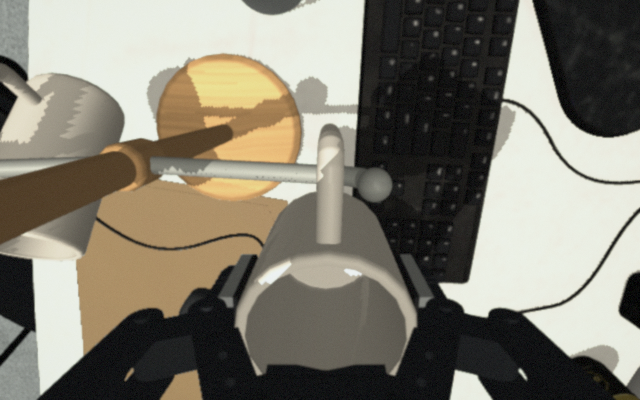

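>>> step_arm(moves=[[[0.3,0,-0.2],[0,0,0],0.5],[[0.7,0,-0.5],[0,0,0],0.5],[[1,0,-0.7],[0,0,0],0.5],[[1.3,0,-1],[0,0,0],0.5],[[1.6,0,-1.2],[0,0,0],0.5],[[1.9,0,-1.2],[0,0,3.8],0.5],[[2.2,0,-1.2],[0,0,7.5],0.5],[[2.5,0,-1.2],[0,0,11.3],0.5],[[2.8,0,-1.2],[0,0,15],0.5],[[3.1,0,-1.2],[0,0,18.8],0.5]])

```text
t: 10.23
tool_pos: [0.5481, 0.2125, 0.1995]
tool_rot: [0.853, 1.334, -0.374]
contact_force: [-0.6, 0.5, -4.3]
opening: 0.062
```

>>> step_arm(moves=[[[0.3,0,0],[0,0,3.7],0.5],[[0.6,0,0],[0,0,7.5],0.5],[[0.9,-0.1,0],[0,0,11.2],0.5],[[1.1,-0.1,0],[0,0,15],0.5],[[1.4,0,0],[0,0,18.8],0.5],[[1.7,0,0],[0,0,22.5],0.5],[[2,0.1,0],[0,0,26.3],0.5],[[2.2,0.1,0],[0,0,29.5],0.5],[[2.5,0.2,0],[0,0,32.8],0.5],[[2.7,0.3,0],[0,0,36],0.5]])

```text
t: 11.07
tool_pos: [0.5562, 0.2202, 0.1743]
tool_rot: [1.215, 0.996, 0.12]
contact_force: [0.1, -0.3, -2.8]
opening: 0.0619
```

Run:
```python
from h import *
o=ctrl.get_obs(); print(o["t"],o["tool_pos"],np.round(o["q"],2),o["contact_force"])
p,r=cur(); print(np.degrees(np.arcsin(r.apply([1,0,0])[2])), r.apply([0,0,1]))
c=cams.get_image("wrist"); cv2.imwrite("pics/k.png",c["pixels"])
P,Q=toolpose(st(.085,0,.206),58,dx=.0015); print(P)
D=st(0,.008,-.013)-st(0,0,0)
plan([(P,Q,2,.5),(P+D,Q,6,.5)])
print(D,r.inv().apply(D))
```

```text
11.0667 [0.55620657 0.22016119 0.17429178] [-0.01 -0.3   2.26  1.08  0.7   0.11] [ 0.12451211 -0.31353774 -2.81211988]
-34.97594472712344 [ 6.91004116e-01 -7.22850701e-01  4.17608888e-04]
[0.55807072 0.22215894 0.17350824]
[[[0.1,0.2,0],[-0.1,0,1.5],0.5],
[[0.2,0.4,0.1],[-0.1,-0.1,3.1],0.5],
[[0.4,0.3,0.1],[-0.1,-0.1,3.1],0.5],
[[0.7,0.2,0.1],[-0.1,-0.1,3.1],0.5],
[[0.9,0.1,0.1],[-0.1,-0.1,3.1],0.5],
[[1.1,0,0.1],[-0.1,-0.1,3.1],0.5],
[[1.4,-0.1,0.1],[-0.1,-0.1,3.1],0.5],
[[1.6,-0.2,0.1],[-0.1,-0.1,3.1],0.5],
[[1.6,-0.2,0.1],[-0.1,-0.1,3.1],0.5],
[[1.6,-0.2,0.1],[-0.1,-0.1,3.1],0.5]]

[ 0.00578374  0.00552706 -0.013     ] [ 1.40071643e-02 -6.06624518e-03 -4.08140822e-06]
```

>>> step_arm(moves=[[[0.1,0.2,0],[0,0,1.5],0.5],[[0.2,0.4,0.1],[0,0,3],0.5],[[0.4,0.3,0.1],[0,0,3],0.5],[[0.7,0.2,0.1],[0,0,3],0.5],[[0.9,0.1,0.1],[0,0,3],0.5],[[1.1,0,0.1],[0,0,3],0.5],[[1.4,-0.1,0.1],[0,0,3],0.5],[[1.6,-0.2,0.1],[0,0,3],0.5],[[1.6,-0.2,0.1],[0,0,3],0.5],[[1.6,-0.2,0.1],[0,0,3],0.5]])

```text
t: 11.95
tool_pos: [0.564, 0.2276, 0.1604]
tool_rot: [1.243, 0.968, 0.159]
contact_force: [0.6, -0.1, -2.5]
opening: 0.062
```

Run:
```python
from h import *
o=ctrl.get_obs(); print(o["t"],o["tool_pos"],np.round(o["q"],2),o["contact_force"])
c=cams.get_image("wrist"); cv2.imwrite("pics/k.png",c["pixels"])
```

```text
11.95 [0.56402408 0.22758055 0.16036009] [-0.   -0.25  2.27  1.22  0.67 -0.04] [ 0.5543806  -0.09547337 -2.47297819]
```

View pics/k.png

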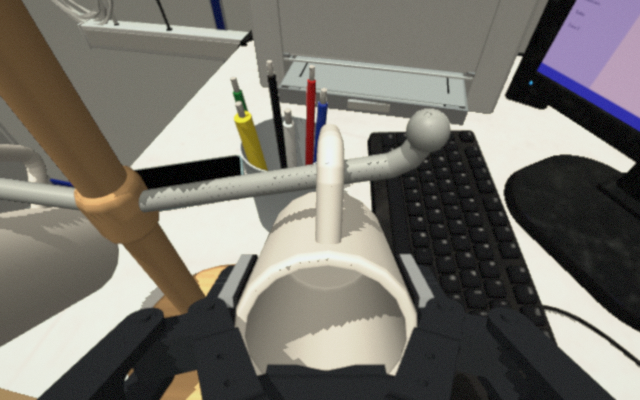

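>>> step_arm(moves=[[[0.1,0,0],[0,0,0],0.5],[[0.1,-0.1,0],[0,0,0],0.5],[[0.1,-0.2,0],[0,0,0],0.5],[[0.1,-0.2,0],[0,0,0],0.5],[[0.2,-0.3,0],[0,0,0],0.5],[[0.2,-0.3,0],[0,0,0],0.5],[[0.2,-0.3,0],[0,0,0],0.5],[[0.2,-0.3,0],[0,0,0],0.5],[[0.2,-0.3,0],[0,0,0],0.5],[[0.2,-0.3,0],[0,0,0],0.5]])

```text
t: 12.83
tool_pos: [0.5643, 0.2276, 0.1571]
tool_rot: [1.243, 0.967, 0.159]
contact_force: [0.4, 0.1, -2.1]
opening: 0.0617
```

>>> step_arm(moves=[[[0.1,0,0],[0,0,0],0.5],[[0.1,-0.1,0],[0,0,0],0.5],[[0.1,-0.2,0],[0,0,0],0.5],[[0.1,-0.2,0],[0,0,0],0.5],[[0.2,-0.3,0],[0,0,0],0.5],[[0.2,-0.3,0],[0,0,0],0.5],[[0.2,-0.3,0],[0,0,0],0.5],[[0.2,-0.3,0],[0,0,0],0.5],[[0.2,-0.3,0],[0,0,0],0.5],[[0.2,-0.3,0],[0,0,0],0.5]])

```text
t: 13.67
tool_pos: [0.5654, 0.2283, 0.1561]
tool_rot: [1.244, 0.965, 0.163]
contact_force: [-2.2, 1.8, 4.2]
opening: 0.0618
```

>>> step_arm(moves=[[[0,0,0],[0,0,0],0.8],[[0,0,0],[0,0,0],0.85],[[0,0,0],[0,0,0],0.9],[[0,0,0],[0,0,0],1],[[0,0,0],[0,0,0],1],[[0,0,0],[0,0,0],1],[[0,0,0],[0,0,0],1],[[0,0,0],[0,0,0],1],[[0,0,0],[0,0,0],1],[[0,0,0],[0,0,0],1]])

```text
t: 14.5
tool_pos: [0.5654, 0.2283, 0.156]
tool_rot: [1.244, 0.965, 0.163]
contact_force: [0.1, 0.6, -0.2]
opening: 0.0856
```

Run:
```python
from h import *
o=ctrl.get_obs(); print(o["t"],o["tool_pos"],o["contact_force"],o["opening"])
c=cams.get_image("wrist"); cv2.imwrite("pics/l.png",c["pixels"])
```

```text
14.5 [0.56540056 0.22827916 0.15604708] [ 0.05845655  0.63609685 -0.15705148] 0.08560146025571388
```

View pics/l.png

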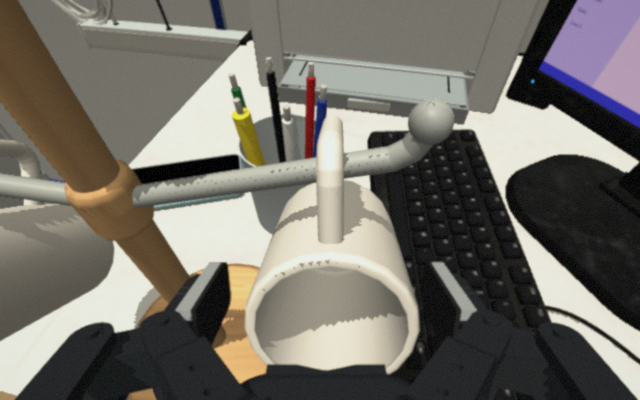

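Run:
```python
from h import *
p,r=cur()
B=p-r.apply([1,0,0])*.12
P,Q=toolpose(st(-.078,0,.2036),47,zg=.172,h=(.053,0,.088)); print(B,P)
plan([(B,r,5,1),(P,Q,8,1)])
```

```text
[0.49183689 0.15772384 0.21937745] [0.39666431 0.29337539 0.22212612]
[[[-2.4,0,0],[0,0,0],1],
[[-4.8,0,0],[0,0,0],1],
[[-7.2,0,0],[0,0,0],1],
[[-9.6,0,0],[0,0,0],1],
[[-12,0,0],[0,0,0],1],
[[-11.8,0.2,-2],[0,0,-1.4],1],
[[-11.5,0.4,-4.1],[0,0,-2.8],1],
[[-11.3,0.6,-6.1],[0,0,-4.2],1],
[[-11,0.8,-8.2],[0,0,-5.6],1],
[[-10.8,1,-10.2],[0,-0.1,-7],1]]

[[[0.2,0.2,-2],[0,0,-1.4],1],
[[0.4,0.4,-4.1],[0,0,-2.8],1],
[[0.7,0.7,-6.1],[0,0,-4.2],1],
[[0.7,0.7,-6.1],[0,0,-4.2],1],
[[0.7,0.7,-6.1],[0,0,-4.2],1],
[[0.7,0.7,-6.1],[0,0,-4.2],1],
[[0.7,0.7,-6.1],[0,0,-4.2],1],
[[0.7,0.7,-6.1],[0,0,-4.2],1],
[[0.7,0.7,-6.1],[0,0,-4.2],1],
[[0.7,0.7,-6.1],[0,0,-4.2],1]]
```

>>> step_arm(moves=[[[-2.4,0,0],[0,0,0],1],[[-4.8,0,0],[0,0,0],1],[[-7.2,0,0],[0,0,0],1],[[-9.6,0,0],[0,0,0],1],[[-12,0,0],[0,0,0],1],[[-11.8,0.2,-2],[0,0,-1.4],1],[[-11.5,0.4,-4.1],[0,0,-2.8],1],[[-11.3,0.6,-6.1],[0,0,-4.2],1],[[-11,0.8,-8.2],[0,0,-5.6],1],[[-10.8,1,-10.2],[0,0,-7],1]])

```text
t: 15.38
tool_pos: [0.4318, 0.2425, 0.2219]
tool_rot: [1.181, 1.037, 0.066]
contact_force: [0.2, 0.4, -0.9]
opening: 0.0852
```

Run:
```python
from h import *
o=ctrl.get_obs(); print(o["t"],o["tool_pos"],np.round(o["q"],2),o["contact_force"])
P,Q=toolpose(st(-.078,0,.2036),47,zg=.172,h=(.053,0,.088))
plan([(P,Q,5,1)])
```

```text
15.3833 [0.43184934 0.24249379 0.22186017] [ 0.09 -0.8   2.46  0.7   0.85  0.6 ] [ 0.23960838  0.39728425 -0.8549441 ]
[[[0.1,0.1,-1.2],[0,0,-0.8],1],
[[0.3,0.3,-2.4],[0,0,-1.7],1],
[[0.4,0.4,-3.7],[0,0,-2.5],1],
[[0.6,0.5,-4.9],[0,0,-3.3],1],
[[0.7,0.6,-6.1],[0,0,-4.1],1],
[[0.7,0.6,-6.1],[0,0,-4.1],1],
[[0.7,0.6,-6.1],[0,0,-4.1],1],
[[0.7,0.6,-6.1],[0,0,-4.1],1],
[[0.7,0.6,-6.1],[0,0,-4.1],1],
[[0.7,0.6,-6.1],[0,0,-4.1],1]]
```

>>> step_arm(moves=[[[0.1,0.1,-1.2],[0,0,-0.8],1],[[0.3,0.3,-2.4],[0,0,-1.7],1],[[0.4,0.4,-3.7],[0,0,-2.5],1],[[0.6,0.5,-4.9],[0,0,-3.3],1],[[0.7,0.6,-6.1],[0,0,-4.1],1],[[0.7,0.6,-6.1],[0,0,-4.1],1],[[0.7,0.6,-6.1],[0,0,-4.1],1],[[0.7,0.6,-6.1],[0,0,-4.1],1],[[0.7,0.6,-6.1],[0,0,-4.1],1],[[0.7,0.6,-6.1],[0,0,-4.1],1]])

```text
t: 16.22
tool_pos: [0.3967, 0.2923, 0.222]
tool_rot: [1.144, 1.078, 0.009]
contact_force: [0.5, 0.7, 0.4]
opening: 0.0852
```

Run:
```python
from h import *
o=ctrl.get_obs(); print(o["t"],o["tool_pos"],np.round(o["q"],2))
c,r=look("wrist",["tall_hole","tall_mug"])
P0,Q=toolpose(st(-.078,0,.2036),47,zg=0,h=(.053,0,.088)); mx=Q.apply([0,1,0]);my=-Q.apply([0,0,1]);mz=-Q.apply([1,0,0])
W=lambda x,y,z:P0+mx*x+my*y+mz*z
m=c["pixels"].copy(); t=np.linspace(0,6.28,40)
pts=[W(.032*np.cos(s),.032*np.sin(s),z) for s in t for z in(0,.112)]+[W(.0675,0,z) for z in(.03,.06,.095)]+[W(.045,0,.063)]
pts+=[st(-s,0,.187+s*.2126) for s in(.03,.05,.07,.1)]+[st(-.1196,0,.2257)]
print("hole pred",proj(c,W(.045,0,.063)),"org",proj(c,P0))
for q in proj(c,pts): cv2.circle(m,tuple(map(int,q)),1,(0,0,255),-1)
cv2.imwrite("pics/m.png",m); np.save("w2.npy",c,allow_pickle=True)
```

```text
16.2167 [0.39673823 0.29231539 0.22195389] [ 0.31 -0.81  2.44  0.46  0.8   0.92]
tall_hole (array([316.5, 140.9]), 0.68)
tall_mug (array([320. , 182.8]), 0.8)
hole pred [[324.29979897 145.75080557]] org [[324.71416215 185.29820937]]
```

View pics/m.png

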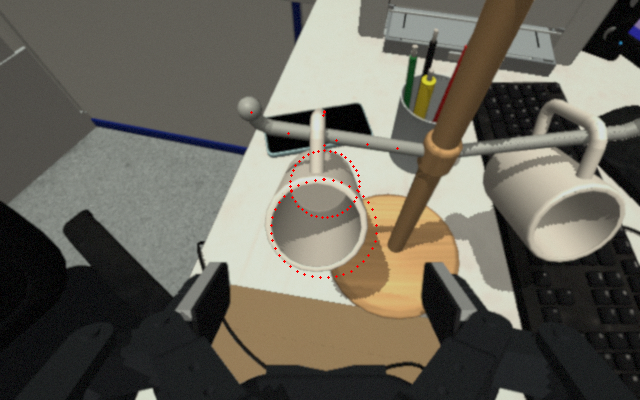

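Run:
```python
from h import *
from scipy.optimize import least_squares
c=np.load("w2.npy",allow_pickle=True).item()
def model(v):
    s,e,u,l,ps=v; P0,Q=toolpose(st(s,e,u),l,zg=0,h=(.053,0,.088),psi=ps)
    mx=Q.apply([0,1,0]);my=-Q.apply([0,0,1]);mz=-Q.apply([1,0,0])
    return lambda x,y,z:P0+mx*x+my*y+mz*z
def res(v):
    W=model(v); a=proj(c,[W(0,.032,.112),W(0,-.032,.112),W(-.032,0,.112),W(.032,0,.112),W(.045,0,.063),W(0,0,0)])
    return np.r_[a[0,0]-266,a[1,0]-367,a[2,1]-270,a[3,1]-177,(a[4]-[316.5,140.9])/2,(a[5]-[320,182.8])/3,(v[3]-47)/1.5,(v[4]-43.7)/1.5,np.array([v[1],v[2]-.2036])/.003]
f=least_squares(res,[-.078,0,.2036,47,43.7],x_scale=[.01,.01,.01,5,5]); print(np.round(f.x,4),np.round(f.fun,1))
# sigma weighting compare without e/u prior
g=least_squares(lambda v:res(v)[:-2],f.x,x_scale=[.01,.01,.01,5,5]); print(np.round(g.x,4),np.round(g.fun,1))
np.save("tall.npy",f.x)
s,e,u,l,ps=f.x
P,Q=toolpose(st(s,e,u),l,zg=.082,h=(.053,0,.088),psi=ps); print(P,cur()[0])
A,_=toolpose(st(s,e,u),l,zg=.145,h=(.053,0,.088),psi=ps)
plan([(A,Q,3,1),(P,Q,4,1)])
```

```text
[-8.31000e-02  5.10000e-03  2.00500e-01  4.85409e+01  4.39857e+01] [-0.6  0.5  0.9 -0.6  0.3  0.6 -0.3 -1.   1.   0.2  1.7 -1. ]
[-8.32000e-02  6.60000e-03  1.97800e-01  4.79311e+01  4.39895e+01] [ 0.  -0.1  0.2 -0.6  0.3  1.1 -0.3 -0.6  0.6  0.2]
[0.44534424 0.34673504 0.15682447] [0.39665477 0.29249919 0.22206976]
[[[1.2,0,-0.2],[-0.1,0.1,0.5],1],
[[2.3,0,-0.4],[-0.2,0.1,1],1],
[[3.5,0,-0.5],[-0.3,0.2,1.5],1],
[[5,0.1,-0.5],[-0.3,0.2,1.5],1],
[[6.6,0.1,-0.5],[-0.3,0.2,1.5],1],
[[8.2,0.1,-0.6],[-0.3,0.2,1.5],1],
[[9.8,0.2,-0.6],[-0.3,0.2,1.5],1],
[[9.8,0.2,-0.6],[-0.3,0.2,1.5],1],
[[9.8,0.2,-0.6],[-0.3,0.2,1.5],1],
[[9.8,0.2,-0.6],[-0.3,0.2,1.5],1]]
```

>>> step_arm(moves=[[[1.2,0,-0.2],[0,0,0.5],1],[[2.3,0,-0.4],[-0.2,0.1,1],1],[[3.5,0,-0.5],[-0.3,0.2,1.5],1],[[5,0.1,-0.5],[-0.3,0.2,1.5],1],[[6.6,0.1,-0.5],[-0.3,0.2,1.5],1],[[8.2,0.1,-0.6],[-0.3,0.2,1.5],1],[[9.3,0.2,-0.6],[-0.3,0.2,1.5],1],[[9.8,0.2,-0.6],[-0.3,0.2,1.5],1],[[9.8,0.2,-0.6],[-0.3,0.2,1.5],1],[[9.8,0.2,-0.6],[-0.3,0.2,1.5],1]])

```text
t: 17.2
tool_pos: [0.4454, 0.3471, 0.1567]
tool_rot: [1.153, 1.066, 0.034]
contact_force: [-0.4, 0.1, -0.2]
opening: 0.0853
```

>>> step_arm(moves=[[[0,0,0],[0,0,0],0.85],[[0,0,0],[0,0,0],0.8],[[0,0,0],[0,0,0],0.75],[[0,0,0],[0,0,0],0.7],[[0,0,0],[0,0,0],0.6],[[0,0,0],[0,0,0],0.5],[[0,0,0],[0,0,0],0.5],[[0,0,0],[0,0,0],0.5],[[0,0,0],[0,0,0],0.5],[[0,0,0],[0,0,0],0.5]], grip_force=45)

```text
t: 18.03
tool_pos: [0.4457, 0.3473, 0.1573]
tool_rot: [1.154, 1.065, 0.035]
contact_force: [-3.7, -3.5, 4.4]
opening: 0.0614
```

Run:
```python
from h import *
o=ctrl.get_obs(); print(o["t"],o["tool_pos"],np.round(o["q"],2),o["contact_force"],o["opening"])
c,r=look("wrist",["tall_hole"],"pics/n.png"); np.save("w3.npy",c,allow_pickle=True)
p,rr=cur(); W=lambda x,y,z:p+rr.apply([-(z-.082),x,-y])
print(proj(c,[W(.045,0,.063),W(.032,0,.112),W(0,.032,.112),W(0,-.032,.112),W(.0675,0,.085)]))
```

```text
18.0333 [0.44570393 0.34726707 0.15734618] [ 0.4  -0.44  2.35  0.6   0.49  0.78] [-3.65444722 -3.49770559  4.44246325] 0.06137793840166186
tall_hole (array([324.9, 175.9]), 0.7)
[[325.39235103 174.33262998]
 [325.13372073 247.98365099]
 [233.54635971 331.22440353]
 [416.78309563 331.41896019]
 [325.30707233 126.96004092]]
```

View pics/n.png

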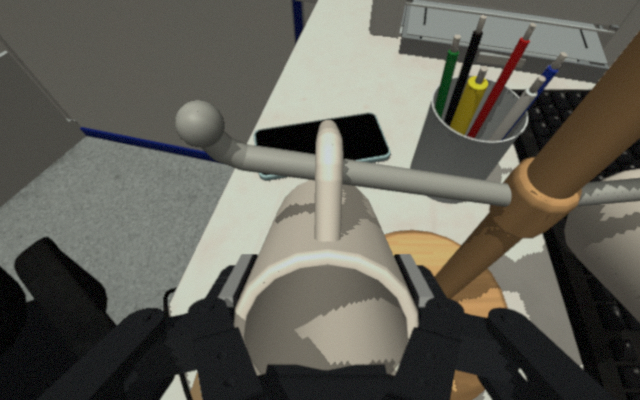

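Run:
```python
from h import *
kw=dict(zg=.082,h=(.045,0,.063)); p,r=cur()
s=-.083; U=.187+.083*.2126
path=[(p+r.apply([-.024,.008,0]),r,6,.5)]
for l in(36,24,12,0):
    P,Q=toolpose(st(s,0,U+.001),l,**kw); path.append((P,Q,4,.5))
P,Q=toolpose(st(-.095,0,.216),0,**kw); path.append((P,Q,3,.5))
P,Q=toolpose(st(-.165,0,.222),0,**kw); path.append((P,Q,8,.5))
for x in path: print(np.round(x[0],4))
plan(path)
```

```text
[0.4366 0.3385 0.1792]
[0.4294 0.3315 0.1946]
[0.4284 0.3307 0.2047]
[0.4291 0.3313 0.2149]
[0.4312 0.3333 0.2246]
[0.4229 0.342  0.235 ]
[0.3746 0.3926 0.241 ]
[[[-0.4,0.1,0],[0,0,0],0.5],
[[-0.8,0.3,0],[0,0,0],0.5],
[[-1.2,0.4,0],[0,0,0],0.5],
[[-1.6,0.5,0],[0,0,0],0.5],
[[-2,0.7,0],[0,0,0],0.5],
[[-2.4,0.8,0],[0,0,0],0.5],
[[-2.8,0.9,0],[0.1,0,-3.1],0.5],
[[-3.3,1,0],[0.1,-0.1,-6.3],0.5],
[[-3.7,1.2,0],[0.2,-0.1,-9.4],0.5],
[[-4.2,1.3,0],[0.2,-0.2,-12.6],0.5]]

[[[-0.2,0.1,0],[0,0,-3],0.5],
[[-0.4,0.2,0],[0,0,-6],0.5],
[[-0.7,0.4,0],[0,0,-9],0.5],
[[-0.9,0.5,0],[0,0,-12],0.5],
[[-1.1,0.7,0],[0,0,-15],0.5],
[[-1.3,0.8,0],[0,0,-18],0.5],
[[-1.5,1,0],[0,0,-21],0.5],
[[-1.7,1.2,0],[0,0,-24],0.5],
[[-1.8,1.4,0],[0,0,-27],0.5],
[[-2,1.6,0],[0,0,-30],0.5]]

[[[-0.2,0.1,0],[0,0,-3],0.5],
[[-0.5,0.2,0],[0,0,-6],0.5],
[[-0.8,0.2,-0.4],[0,0,-6],0.5],
[[-1.2,0.3,-0.8],[0,0,-6],0.5],
[[-1.5,0.3,-1.2],[0,0,-6],0.5],
[[-1.6,0.3,-2.1],[0,0,-6],0.5],
[[-1.6,0.3,-2.9],[0,0,-6],0.5],
[[-1.7,0.3,-3.8],[0,0,-6],0.5],
[[-1.8,0.3,-4.7],[0,0,-6],0.5],
[[-1.9,0.3,-5.6],[0,0,-6],0.5]]

[[[-0.1,0,-0.9],[0,0,0],0.5],
[[-0.2,0,-1.8],[0,0,0],0.5],
[[-0.2,0,-2.6],[0,0,0],0.5],
[[-0.2,0,-2.6],[0,0,0],0.5],
[[-0.2,0,-2.6],[0,0,0],0.5],
[[-0.2,0,-2.6],[0,0,0],0.5],
[[-0.2,0,-2.6],[0,0,0],0.5],
[[-0.2,0,-2.6],[0,0,0],0.5],
[[-0.2,0,-2.6],[0,0,0],0.5],
[[-0.2,0,-2.6],[0,0,0],0.5]]
```

>>> step_arm(moves=[[[-0.4,0.1,0],[0,0,0],0.5],[[-0.8,0.3,0],[0,0,0],0.5],[[-1.2,0.4,0],[0,0,0],0.5],[[-1.6,0.5,0],[0,0,0],0.5],[[-2,0.7,0],[0,0,0],0.5],[[-2.4,0.8,0],[0,0,0],0.5],[[-2.8,0.9,0],[0,0,-3.1],0.5],[[-3.3,1,0],[0.1,-0.1,-6.3],0.5],[[-3.7,1.2,0],[0.2,-0.1,-9.4],0.5],[[-4.2,1.3,0],[0.2,-0.2,-12.6],0.5]])

```text
t: 18.97
tool_pos: [0.4291, 0.331, 0.1955]
tool_rot: [1.033, 1.184, -0.144]
contact_force: [0.5, 0.2, -2.8]
opening: 0.0615
```

>>> step_arm(moves=[[[-0.2,0.1,0],[0,0,-3],0.5],[[-0.4,0.2,0],[0,0,-6],0.5],[[-0.7,0.4,0],[0,0,-9],0.5],[[-0.9,0.5,0],[0,0,-12],0.5],[[-1.1,0.7,0],[0,0,-15],0.5],[[-1.3,0.8,0],[0,0,-18],0.5],[[-1.5,1,0],[0,0,-21],0.5],[[-1.7,1.2,0],[0,0,-24],0.5],[[-1.8,1.4,0],[0,0,-27],0.5],[[-2,1.6,0],[0,0,-30],0.5]])

```text
t: 19.8
tool_pos: [0.4302, 0.332, 0.2217]
tool_rot: [0.702, 1.434, -0.555]
contact_force: [0.2, 0.6, -2.5]
opening: 0.0621
```

Run:
```python
from h import *
o=ctrl.get_obs(); print(o["t"],o["tool_pos"],np.round(o["q"],2),o["contact_force"])
kw=dict(zg=.082,h=(.045,0,.063)); p,r=cur(); s=-.083; U=.187+.083*.2126
P,Q=toolpose(st(s,0,U+.004),0,**kw); path=[(P,Q,3,.5)]
P,Q=toolpose(st(-.095,0,.216),0,**kw); path.append((P,Q,3,.5))
P,Q=toolpose(st(-.170,0,.222),0,**kw); path.append((P,Q,8,.5))
plan(path)
c=np.array
c=cams.get_image("wrist"); W=lambda x,y,z:p+r.apply([-(z-.082),x,-y])
print(look("wrist",["tall_hole"])[1],"hole",proj(c,W(.045,0,.063)),"ball",proj(c,st(-.1196,0,.2257)),"rod",proj(c,[st(-.083,0,U),st(-.05,0,.1976)]))
cv2.imwrite("pics/o.png",c["pixels"])
```

```text
19.8 [0.43016006 0.3319616  0.2216954 ] [ 0.51 -0.19  1.89  0.02  1.34  1.31] [ 0.24752921  0.58522984 -2.45983919]
[[[-0.2,0.1,0],[0,0,-1.9],0.5],
[[-0.4,0.2,0],[-0.1,0.1,-3.8],0.5],
[[-0.6,0.2,0],[-0.1,0.1,-5.8],0.5],
[[-0.8,0.3,-0.4],[-0.1,0.1,-5.8],0.5],
[[-1.1,0.3,-0.8],[-0.1,0.1,-5.8],0.5],
[[-1.3,0.3,-1.2],[-0.1,0.1,-5.8],0.5],
[[-1.4,0.3,-2.2],[-0.1,0.1,-5.8],0.5],
[[-1.5,0.3,-3.1],[-0.1,0.1,-5.8],0.5],
[[-1.5,0.3,-4],[-0.1,0.1,-5.8],0.5],
[[-1.6,0.3,-5],[-0.1,0.1,-5.8],0.5]]

[[[-0.1,0,-0.9],[0,0,0],0.5],
[[-0.2,0,-1.9],[0,0,0],0.5],
[[-0.2,0,-2.8],[0,0,0],0.5],
[[-0.3,0,-3.8],[0,0,0],0.5],
[[-0.3,0,-3.8],[0,0,0],0.5],
[[-0.3,0,-3.8],[0,0,0],0.5],
[[-0.3,0,-3.8],[0,0,0],0.5],
[[-0.3,0,-3.8],[0,0,0],0.5],
[[-0.3,0,-3.8],[0,0,0],0.5],
[[-0.3,0,-3.8],[0,0,0],0.5]]

tall_hole (array([326.5, 176.1]), 0.86)
{'tall_hole': (array([326.5, 176.1]), 0.86)} hole [[325.19400442 172.7130679 ]] ball [[231.43478684 178.0917279 ]] rod [[324.44176981 171.99359413]
 [393.68501288 170.34920392]]
```

Force is only the mug's weight, so nothing is touching. I'll slide it outward along the arm.

>>> step_arm(moves=[[[-0.2,0.1,0],[0,0,-1.9],0.5],[[-0.4,0.2,0],[0,0,-3.8],0.5],[[-0.6,0.3,0],[0,0,-5.8],0.5],[[-0.8,0.4,-0.4],[0,0,-5.8],0.5],[[-1.1,0.4,-0.8],[0,0,-5.8],0.5],[[-1.3,0.4,-1.2],[0,0,-5.8],0.5],[[-1.4,0.4,-2.2],[0,0,-5.8],0.5],[[-1.5,0.4,-3.1],[0,0,-5.8],0.5],[[-1.5,0.4,-4],[0,0,-5.8],0.5],[[-1.6,0.4,-5],[0,0,-5.8],0.5]])

```text
t: 20.78
tool_pos: [0.3967, 0.3708, 0.2377]
tool_rot: [0.633, 1.474, -0.63]
contact_force: [0.3, 0.5, -2.3]
opening: 0.0621
```

>>> step_arm(moves=[[[-0.1,0,-0.9],[0,0,0],0.5],[[-0.2,0,-1.9],[0,0,0],0.5],[[-0.2,0,-2.8],[0,0,0],0.5],[[-0.3,0,-3.8],[0,0,0],0.5],[[-0.3,0,-4.2],[0,0,0],0.5],[[-0.3,0,-4.2],[0,0,0],0.5],[[-0.3,0,-4.2],[0,0,0],0.5],[[-0.3,0,-4.2],[0,0,0],0.5],[[-0.3,0,-4.2],[0,0,0],0.5],[[-0.3,0,-4.2],[0,0,0],0.5]])

```text
t: 21.62
tool_pos: [0.368, 0.4009, 0.2406]
tool_rot: [0.634, 1.474, -0.631]
contact_force: [0.5, -0.2, -2.6]
opening: 0.0618
```

Run:
```python
from h import *
o=ctrl.get_obs(); print(o["t"],o["tool_pos"],np.round(o["q"],2),o["contact_force"])
p,r=cur(); print("s of tool",-(p[:2]-AX)@np.array([-np.sin(np.radians(PSI)),np.cos(np.radians(PSI))]))
Q=frame([0,0,-1],yawv(-50))
plan([([p[0],p[1],.44],r,6,.5),([.43,.05,.45],r,9,.5),([.444,-.2885,.40],Q,9,.5),([.444,-.2885,.15],Q,7,.5)])
```

```text
21.6167 [0.36801955 0.40087399 0.240566  ] [ 0.69 -0.14  1.81 -0.    1.47  1.5 ] [ 0.50815922 -0.18968263 -2.58821834]
s of tool -0.1755081208097134
[[[-3.3,0,0],[0,0,0],0.5],
[[-6.6,0,0],[0,0,0],0.5],
[[-10,0,0],[0,0,0],0.5],
[[-13.3,0,0],[0,0,0],0.5],
[[-16.6,0,0],[0,0,0],0.5],
[[-19.9,0,0],[0,0,0],0.5],
[[-20.1,-2.1,3.3],[0,0,0],0.5],
[[-20.2,-4.3,6.6],[0,0,0],0.5],
[[-20.3,-6.5,9.9],[0,0,0],0.5],
[[-20.4,-8.7,13.2],[0,0,0],0.5]]

[[[-0.1,-2.2,3.3],[0,0,0],0.5],
[[-0.2,-4.4,6.6],[0,0,0],0.5],
[[-0.3,-6.6,9.9],[0,0,0],0.5],
[[-0.4,-8.8,13.2],[0,0,0],0.5],
[[-0.6,-11,16.5],[0,0,0],0.5],
[[0,-13.4,19.3],[0.4,0,0],0.5],
[[0.6,-15.9,22.1],[0.8,0,0],0.5],
[[1.1,-18.4,25],[1.2,0,0],0.5],
[[1.7,-20.9,27.8],[1.6,0,-0.1],0.5],
[[2.2,-23.4,30.6],[2,0,-0.1],0.5]]

[[[0.6,-2.4,2.9],[0.4,0,0],0.5],
[[1.1,-4.8,5.8],[0.8,0,0],0.5],
[[1.7,-7.1,8.7],[1.2,0,0],0.5],
[[2.2,-9.5,11.7],[1.6,0,-0.1],0.5],
[[5.8,-9.5,11.7],[1.6,0,-0.1],0.5],
[[9.4,-9.5,11.7],[1.6,0,-0.1],0.5],
[[12.9,-9.5,11.7],[1.6,0,-0.1],0.5],
[[16.5,-9.5,11.7],[1.6,0,-0.1],0.5],
[[20.1,-9.5,11.6],[1.6,0,-0.1],0.5],
[[23.6,-9.6,11.6],[1.6,0,-0.1],0.5]]

[[[3.6,0,0],[0,0,0],0.5],
[[3.6,0,0],[0,0,0],0.5],
[[3.6,0,0],[0,0,0],0.5],
[[3.6,0,0],[0,0,0],0.5],
[[3.6,0,0],[0,0,0],0.5],
[[3.6,0,0],[0,0,0],0.5],
[[3.6,0,0],[0,0,0],0.5],
[[3.6,0,0],[0,0,0],0.5],
[[3.6,0,0],[0,0,0],0.5],
[[3.6,0,0],[0,0,0],0.5]]
```

>>> step_arm(moves=[[[-3.3,0,0],[0,0,0],0.5],[[-6.6,0,0],[0,0,0],0.5],[[-10,0,0],[0,0,0],0.5],[[-13.3,0,0],[0,0,0],0.5],[[-16.6,0,0],[0,0,0],0.5],[[-20,0,0],[0,0,0],0.5],[[-20.1,-2.1,3.3],[0,0,0],0.5],[[-20.2,-4.3,6.6],[0,0,0],0.5],[[-20.3,-6.5,9.9],[0,0,0],0.5],[[-20.4,-8.7,13.2],[0,0,0],0.5]])

```text
t: 22.45
tool_pos: [0.3955, 0.2436, 0.4449]
tool_rot: [0.633, 1.474, -0.63]
contact_force: [1.3, 0.1, -2.7]
opening: 0.0618
```

>>> step_arm(moves=[[[-0.1,-2.2,3.3],[0,0,0],0.5],[[-0.2,-4.4,6.6],[0,0,0],0.5],[[-0.3,-6.6,9.9],[0,0,0],0.5],[[-0.4,-8.8,13.2],[0,0,0],0.5],[[-0.6,-11,16.5],[0,0,0],0.5],[[0,-13.4,19.3],[0.4,0,0],0.5],[[0.6,-15.9,22.1],[0.8,0,0],0.5],[[1.1,-18.4,25],[1.2,0,0],0.5],[[1.7,-20.9,27.8],[1.6,0,0],0.5],[[2.2,-23.4,30.6],[2,0,0],0.5]])

```text
t: 23.28
tool_pos: [0.437, -0.1415, 0.4226]
tool_rot: [0.661, 1.464, -0.658]
contact_force: [1.2, 0.6, -2.2]
opening: 0.0617
```

Run:
```python
from h import *
o=ctrl.get_obs(); print(o["t"],o["tool_pos"],np.round(o["q"],2),o["contact_force"],o["opening"])
Q=frame([0,0,-1],yawv(-50))
plan([([.444,-.2885,.40],Q,4,.5),([.444,-.2885,.20],Q,5,.5)])
```

```text
23.2833 [ 0.43698293 -0.14152504  0.42260508] [-0.48 -0.39  1.72  0.    1.81  0.37] [ 1.15617378  0.5512608  -2.17111507] 0.061739873964942356
[[[0.6,-2.3,2.9],[0.4,0,-0.1],0.5],
[[1.1,-4.6,5.7],[0.8,0.1,-0.1],0.5],
[[1.7,-6.9,8.6],[1.2,0.1,-0.2],0.5],
[[2.3,-9.2,11.5],[1.6,0.1,-0.2],0.5],
[[6.3,-9.3,11.4],[1.6,0.1,-0.2],0.5],
[[10.3,-9.3,11.4],[1.6,0.1,-0.2],0.5],
[[14.3,-9.3,11.4],[1.6,0.1,-0.2],0.5],
[[18.3,-9.3,11.4],[1.6,0.1,-0.2],0.5],
[[22.3,-9.3,11.4],[1.6,0.1,-0.2],0.5],
[[22.3,-9.3,11.4],[1.6,0.1,-0.2],0.5]]
```

>>> step_arm(moves=[[[0.6,-2.3,2.9],[0.4,0,0],0.5],[[1.1,-4.6,5.7],[0.8,0,0],0.5],[[1.7,-6.9,8.6],[1.2,0,0],0.5],[[2.3,-9.2,11.5],[1.6,0,-0.2],0.5],[[6.3,-9.3,11.4],[1.6,0.1,-0.2],0.5],[[10.3,-9.3,11.4],[1.6,0.1,-0.2],0.5],[[14.3,-9.3,11.4],[1.6,0.1,-0.2],0.5],[[18.3,-9.3,11.4],[1.6,0.1,-0.2],0.5],[[22.3,-9.3,11.4],[1.6,0.1,-0.2],0.5],[[22.3,-9.3,11.4],[1.6,0.1,-0.2],0.5]])

```text
t: 24.12
tool_pos: [0.4391, -0.2847, 0.1889]
tool_rot: [0.688, 1.478, -0.68]
contact_force: [-1.4, 2.2, -5.2]
opening: 0.0618
```

Run:
```python
from h import *
o=ctrl.get_obs(); print(o["t"],o["tool_pos"],o["contact_force"])
S=cams.get_image("scene");T=cams.get_image("top")
for n,c in(("scene",S),("top",T)):
    for x in finder.regions_of(n,"coaster")[:1]:
        m=x["region"].astype(np.uint8); k=max(cv2.findContours(m,0,1)[0],key=cv2.contourArea)
        e=cv2.fitEllipse(cv2.convexHull(k)); print(n,x["conf"],m.sum(),e,onz(c,e[0],.006))
    f=finder.tip_of(n,"coaster"); print([ (onz(c,y["at"],0),y["conf"]) for y in f[:1]])
Q=frame([0,0,-1],yawv(-50))
plan([([.444,-.2885,.105],Q,6,.5),([.444,-.2885,.094],Q,4,.5)])
```

```text
24.1167 [ 0.43907054 -0.28469164  0.18888216] [-1.3918954   2.17024017 -5.23562036]
scene 0.9 852 ((381.79278564453125, 317.8827819824219), (33.13689422607422, 37.925376892089844), 122.36511993408203) [ 0.43757717 -0.29328275  0.006     ]
[]
top 0.54 380 ((413.250244140625, 220.92515563964844), (19.785125732421875, 29.36557960510254), 164.97802734375) [ 0.43902205 -0.27266048  0.006     ]
[(array([ 0.44404286, -0.28267682,  0.        ]), 0.79)]
[[[1.7,0,-0.1],[0,0.1,0],0.5],
[[3.3,0,-0.1],[0,0.2,0],0.5],
[[5,0,-0.2],[0,0.2,0],0.5],
[[6.6,0,-0.2],[0,0.3,0],0.5],
[[8.3,0,-0.3],[0,0.4,-0.1],0.5],
[[9.9,-0.1,-0.3],[0,0.5,-0.1],0.5],
[[10.2,-0.1,-0.3],[0,0.5,-0.1],0.5],
[[10.5,-0.1,-0.3],[0,0.5,-0.1],0.5],
[[10.7,-0.1,-0.3],[0,0.5,-0.1],0.5],
[[11,-0.1,-0.3],[0,0.5,-0.1],0.5]]
```

>>> step_arm(moves=[[[1.7,0,0],[0,0,0],0.5],[[3.3,0,0],[0,0.1,0],0.5],[[5,0,-0.1],[0,0.2,0],0.5],[[6.6,0,-0.1],[0,0.3,0],0.5],[[8.3,0,-0.2],[0,0.4,0],0.5],[[8.9,0,-0.2],[0,0.4,0],0.5],[[8.9,0,-0.2],[0,0.4,0],0.5],[[8.9,0,-0.2],[0,0.4,0],0.5],[[8.9,0,-0.2],[0,0.4,0],0.5],[[8.9,0,-0.2],[0,0.4,0],0.5]])

```text
t: 25.25
tool_pos: [0.4461, -0.2898, 0.1171]
tool_rot: [0.681, 1.456, -0.681]
contact_force: [0.2, 0.8, -2.5]
opening: 0.0615
```

Run:
```python
from h import *
o=ctrl.get_obs(); print(o["t"],o["tool_pos"],o["contact_force"])
p,r=cur(); print("tool x",r.apply([1,0,0]))
Q=frame([0,0,-1],yawv(-50))
c=cams.get_image("wrist"); cv2.imwrite("pics/p.png",c["pixels"])
for x in finder.regions_of("wrist","coaster")[:1]:
    ys,xs=np.nonzero(x["region"]); print(x["conf"],xs.min(),xs.max(),ys.min(),ys.max())
t=np.linspace(0,6.28,60); a=proj(c,[[.444+.054*np.cos(s),-.2885+.054*np.sin(s),.006] for s in t]); print("pred",a.min(0),a.max(0))
plan([([.4435,-.289,.088],Q,10,.5)])
```

```text
25.25 [ 0.44611964 -0.28982689  0.11711171] [ 0.17660126  0.75944756 -2.53335602]
tool x [ 0.00411927 -0.00219658 -0.9999891 ]
0.84 247 389 137 243
pred [249.82273786 133.71557252] [393.13731673 270.37571488]
[[[0.3,0,0],[0,0,0],0.5],
[[0.6,0,0],[0,0,0],0.5],
[[0.9,0,-0.1],[0,0.1,0],0.5],
[[1.1,-0.1,-0.1],[0,0.1,0],0.5],
[[1.4,-0.1,-0.1],[0,0.1,0],0.5],
[[1.7,-0.1,-0.1],[0,0.1,-0.1],0.5],
[[2,-0.1,-0.1],[0,0.1,-0.1],0.5],
[[2.3,-0.1,-0.2],[0,0.1,-0.1],0.5],
[[2.6,-0.1,-0.2],[0,0.2,-0.1],0.5],
[[2.8,-0.1,-0.2],[0,0.2,-0.1],0.5]]
```

>>> step_arm(moves=[[[0.4,0,0],[0,0,0],0.5],[[0.8,0,0],[0,0,0],0.5],[[1.2,0,-0.1],[0,0,0],0.5],[[1.6,-0.1,-0.1],[0,0.1,0],0.5],[[2,-0.1,-0.2],[0,0.1,0],0.5],[[2.3,-0.1,-0.2],[0,0.1,0],0.5],[[2.4,-0.1,-0.2],[0,0.1,0],0.5],[[2.5,-0.1,-0.2],[0,0.2,0],0.5],[[2.5,-0.1,-0.2],[0,0.2,0],0.5],[[2.5,-0.1,-0.2],[0,0.2,0],0.5]])

```text
t: 26.18
tool_pos: [0.4439, -0.2888, 0.0916]
tool_rot: [0.683, 1.46, -0.68]
contact_force: [-0.6, 0.3, -2.0]
opening: 0.0618
```

>>> step_arm(moves=[[[0,0,0],[0,0,0],0.5],[[0.1,0,0],[0,0,0],0.5],[[0.1,0,0],[0,0,0],0.5],[[0.1,0,0],[0,0,0],0.5],[[0.2,0,0],[0,0,0],0.5],[[0.2,0,0],[0,0,0],0.5],[[0.2,0,0],[0,0,0],0.5],[[0.3,0,0],[0,0,0],0.5],[[0.3,0,0],[0,0,0],0.5],[[0.3,0,0],[0,0,0],0.5]])

```text
t: 27.02
tool_pos: [0.4438, -0.2887, 0.0885]
tool_rot: [0.683, 1.461, -0.68]
contact_force: [0.2, 0.7, -1.9]
opening: 0.0616
```

>>> step_arm(moves=[[[0,0,0],[0,0,0],0.5],[[0.1,0,0],[0,0,0],0.5],[[0.1,0,0],[0,0,0],0.5],[[0.1,0,0],[0,0,0],0.5],[[0.1,0,0],[0,0,0],0.5],[[0.2,0,0],[0,0,0],0.5],[[0.2,0,0],[0,0,0],0.5],[[0.2,0,0],[0,0,0],0.5],[[0.2,0,0],[0,0,0],0.5],[[0.2,0,0],[0,0,0],0.5]])

```text
t: 27.85
tool_pos: [0.4439, -0.2887, 0.0865]
tool_rot: [0.683, 1.461, -0.68]
contact_force: [-0.3, 0.2, -2.9]
opening: 0.0619
```

>>> step_arm(moves=[[[0,0,0],[0,0,0],0.5],[[0.1,0,0],[0,0,0],0.5],[[0.1,0,0],[0,0,0],0.5],[[0.1,0,0],[0,0,0],0.5],[[0.1,0,0],[0,0,0],0.5],[[0.2,0,0],[0,0,0],0.5],[[0.2,0,0],[0,0,0],0.5],[[0.2,0,0],[0,0,0],0.5],[[0.2,0,0],[0,0,0],0.5],[[0.2,0,0],[0,0,0],0.5]])

```text
t: 28.68
tool_pos: [0.4439, -0.2888, 0.0846]
tool_rot: [0.683, 1.46, -0.68]
contact_force: [-0.3, 0.5, -1.9]
opening: 0.0621
```

>>> step_arm(moves=[[[0,0,0],[0,0,0],0.5],[[0.1,0,0],[0,0,0],0.5],[[0.1,0,0],[0,0,0],0.5],[[0.1,0,0],[0,0,0],0.5],[[0.1,0,0],[0,0,0],0.5],[[0.2,0,0],[0,0,0],0.5],[[0.2,0,0],[0,0,0],0.5],[[0.2,0,0],[0,0,0],0.5],[[0.2,0,0],[0,0,0],0.5],[[0.2,0,0],[0,0,0],0.5]])

```text
t: 29.52
tool_pos: [0.444, -0.289, 0.0845]
tool_rot: [0.683, 1.461, -0.68]
contact_force: [-5.4, 3.3, 10.9]
opening: 0.0618
```

>>> step_arm(moves=[[[-0.1,0,0],[0,0,0],0.5],[[-0.1,0,0],[0,0,0],0.5],[[-0.1,0,0],[0,0,0],0.7],[[-0.1,0,0],[0,0,0],0.76],[[-0.1,0,0],[0,0,0],0.8],[[-0.1,0,0],[0,0,0],0.85],[[-0.1,0,0],[0,0,0],0.9],[[-0.1,0,0],[0,0,0],1],[[-0.1,0,0],[0,0,0],1],[[-0.1,0,0],[0,0,0],1]], grip_force=20)

```text
t: 30.35
tool_pos: [0.4441, -0.289, 0.0855]
tool_rot: [0.683, 1.461, -0.68]
contact_force: [-1.0, -0.9, 0.5]
opening: 0.0855
```

Run:
```python
from h import *
o=ctrl.get_obs(); print(o["t"],o["tool_pos"],o["contact_force"],o["opening"])
c=cams.get_image("wrist"); p,r=cur(); cv2.imwrite("pics/q.png",c["pixels"])
print(look("wrist",["tall_hole","tall_mug"])[1])
O=np.array([.4439,-.2888,.006]); mx=r.apply([0,1,0]); print(proj(c,[O+mx*.045+[0,0,.063],O+mx*.032+[0,0,.112],O]))
```

```text
30.35 [ 0.44405324 -0.28901852  0.08554209] [-0.99212041 -0.85093837  0.52993534] 0.08552247225943746
tall_hole (array([324.7, 178.6]), 0.59)
tall_mug (array([329.2, 223. ]), 0.94)
{'tall_hole': (array([324.7, 178.6]), 0.59), 'tall_mug': (array([329.2, 223. ]), 0.94)}
[[324.60659263 173.71507271]
 [323.9990745  248.51827856]
 [324.96358948 219.91620528]]
```

>>> step_arm(moves=[[[-1,0,0],[0,0,0],1],[[-3,0,0],[0,0,0],1],[[-5,0,0],[0,0,0],1],[[-8,0,0],[0,0,0],1],[[-11,0,0],[0,0,0],1],[[-15,0,0],[0,0,0],1],[[-19,0,0],[0,0,0],1],[[-23,0,0],[0,0,0],1],[[-26,0,0],[0,0,0],1],[[-26,0,0],[0,0,0],1]])

```text
t: 31.38
tool_pos: [0.4457, -0.2908, 0.3558]
tool_rot: [0.678, 1.447, -0.682]
contact_force: [1.0, 0.3, 0.8]
opening: 0.0853
```

Run:
```python
from h import *
o=ctrl.get_obs(); print(o["t"],o["tool_pos"],o["contact_force"])
C={n:cams.get_image(n) for n in("scene","top","wrist")}
s,t,w=[C[n]["pixels"] for n in C]
a=np.hstack([cv2.resize(s[90:220,200:360],(400,325),interpolation=2),cv2.resize(t[130:260,170:330],(400,325),interpolation=2)])
b=np.hstack([cv2.resize(w[20:280,160:480],(400,325),interpolation=2)[:270],cv2.resize(s[220:350,330:490],(400,325),interpolation=2)[:270]])
cv2.imwrite("pics/z.png",np.vstack([a,b]))
for th in("tall_mug","tall_hole","short_hole","coaster","drink_can","pen_cup"):
    rs=[]
    for n in C:
        f=finder.tip_of(n,th)
        if f and f[0]["conf"]>.5: rs.append(ray(C[n],f[0]["at"])); print(th,n,np.round(f[0]["at"],1),np.round(onz(C[n],f[0]["at"],.006),3))
    if len(rs)>1: print(" ->",np.round(tri(rs),4))
```

```text
31.3833 [ 0.44569697 -0.29081827  0.35579084] [0.96241926 0.33548788 0.76976307]
tall_mug scene [381.  314.5] [ 0.444 -0.285  0.006]
tall_mug top [421.2 217.7] [ 0.45  -0.301  0.006]
tall_mug wrist [325.6 158.9] [ 0.442 -0.294  0.006]
 -> [ 0.4442 -0.2922  0.0194]
tall_hole scene [387.6 297.6] [ 0.499 -0.263  0.006]
tall_hole top [420.  208.1] [ 0.485 -0.298  0.006]
tall_hole wrist [322.5 124.9] [ 0.475 -0.26   0.006]
 -> [ 0.4786 -0.2712  0.0602]
short_hole scene [388.5 293.7] [ 0.511 -0.257  0.006]
short_hole top [263.  173.6] [0.615 0.27  0.006]
 -> [ 0.6717  0.0675 -0.3227]
coaster scene [383.2 320.2] [ 0.435 -0.301  0.006]
coaster top [417.9 217.7] [ 0.45  -0.29   0.006]
 -> [ 0.4496 -0.2967 -0.0256]
drink_can scene [401.5 275.3] [ 0.589 -0.244  0.006]
drink_can top [402.7 180.3] [ 0.586 -0.238  0.006]
drink_can wrist [373.1  46.9] [ 0.594 -0.246  0.006]
 -> [ 0.5913 -0.2428 -0.    ]
pen_cup scene [388.2 293.6] [ 0.51  -0.256  0.006]
pen_cup top [232.5 160.3] [0.665 0.382 0.006]
 -> [ 0.6066  0.0644 -0.0092]
```

View pics/z.png

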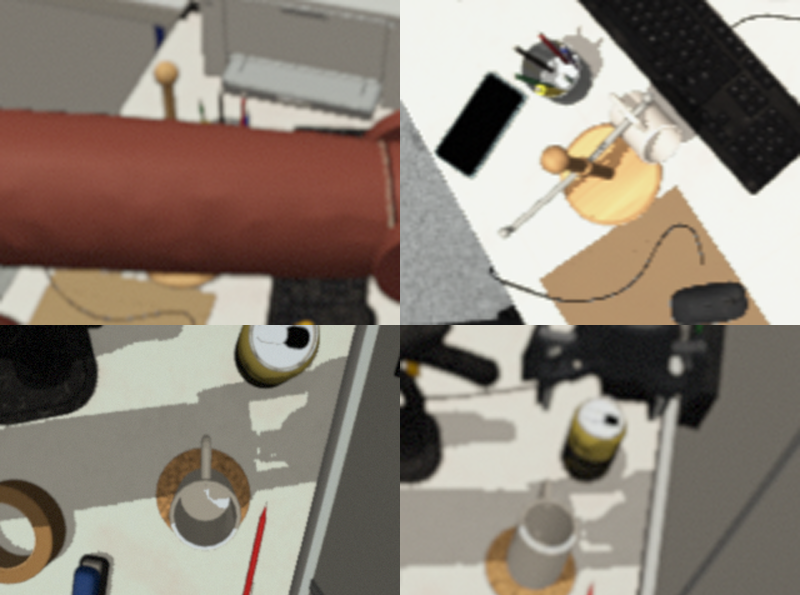

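Run:
```python
from h import *
T=cams.get_image("top"); S=cams.get_image("scene")
for n,c,f,box in(("top",T,"pics/b.png",(165,185,395,425)),("scene",S,"pics/a.png",(250,282,394,422)),("pen",T,"pics/b.png",(142,172,215,250))):
    a=cv2.imread(f); y0,y1,x0,x1=box; tpl=a[y0:y1,x0:x1]
    r=cv2.matchTemplate(c["pixels"][y0-10:y1+10,x0-10:x1+10],tpl,cv2.TM_CCOEFF_NORMED); _,m,_,l=cv2.minMaxLoc(r); print(n,m,np.array(l)-10)
```

```text
top 0.9493074417114258 [0 0]
scene 0.9963306188583374 [0 0]
pen 0.9999520182609558 [0 0]
```

```bash
python3 -c "
from h import *
print(ctrl.get_obs()['t'],ctrl.finish_job())"
```

```text
the job is handed in; nothing more can be done
32.5333 None
```

The mugs are swapped and the job is handed in at t = 32.5 s, out of the 72 s allowed. The short mug hangs by its handle on the stand's right arm. The tall mug stands upright on the cork coaster.

The short mug had to come off the coaster first, so I hung it before taking down the tall one.

**Tall mug:** its base measures about (0.444, -0.292) m and the coaster's centre about (0.444, -0.289) m, so it sits wholly on the coaster, with about 19 mm to spare all round. The force when it touched down was about 11 N. It was pushed slightly sideways as it touched, so I raised the gripper 1 mm before opening.

**Short mug:** after I let go, the close-up pictures and the last top view all show it hanging free on the arm.

**Can and pen cup:** matching first and last pictures gave no shift for the can (both cameras) or the pen cup (top camera).

**Checks that disagreed:**
- The finder put the can about 14 mm from its first reading, and its last pen-cup position was nonsense because the robot arm was blocking the view. The picture matching overrules both.
- The arm also hid the stand from the scene camera at the end, so the last check of the hanging mug is from the top view only.

I viewed 12 pictures, two over the budget of 10.

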